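Put the shoe-care things back in their own places

ROBOT

A 7-joint arm with a two-finger parallel gripper is mounted at the origin on the work surface. World frame = base frame: x ahead of the robot, y to its left, z up, the work surface at z = 0. Lengths are in mm, angles in rad, forces in N, time in s.
With the tool pointing down it reaches from about 400 to 850 mm from the base axis. Payload 4.5 kg.
Tool frame: the origin (TCP) lies at the very end of the fingers, on their centre line; the grasp point (between the pads) lies 19 mm behind it; z points along the fingers, y is the direction in which the jaws open and shut (so a half turn about z gives the same grasp; the last joint's range is limited). The gripper opens to 88 mm and grips with 3 to 60 N. Pads are 18 mm wide; open, the fingers measure 123 mm over their backs; the gripper's body (75 mm by 187 mm) begins 45 mm behind the grasp point.
Start: joints at [0.034, 0.689, -0.195, 1.565, 0.157, 0.902, -0.215], TCP at [625.025, 0.026, 211.943] pointing down, gripper open.
Joint ranges: [-3.01, 3.01], [-0.46, 2.08], [-1.47, 1.51], [0.13, 2.56], [-1, 4.14], [0.04, 2.09], [-2.66, 2.66]. Speed limits (rad/s): [2.57, 2.57, 3.14, 3.14, 3.14, 3.14, 3.14].

INTERFACE

Orientations are given as a unit quaternion [x, y, z, w].
In Python, from station import env, snapshot, get_calibration gives the robot as it stands. The module is installed in compiled form; this text tells all that it offers.
- The arm moves only by the tool move_arm, never from a script. Its argument "targets" is a list of rows, each an object with "travel": the shift along the tool's x, y, z in units of 30 mm (1.0 is 30 mm), a list of three; "roll": the turn about the tool's z in units of 10 degrees (1.0 is 10 degrees); "gripper": the finger opening in mm, from 0 to 88.1. In form: [{"travel": [dx, dy, dz], "roll": roll, "gripper": gripper}, ...]. A call has 1 to 12 rows; each row shifts and turns the pose as measured when the row begins, along the tool's axes as they then stand; what a row does not reach is not made up. A row lasts 1/8 s, in which the tool goes at most 62.5 mm and 10.7 degrees, less where a joint would pass 70% of its speed; a pose out of reach is approached as far as the arm can. A call is refused whole if a number of a shift passes 1 or a number of a turn 1, either way. A call with a gripper value outside its range is refused whole. The fingers move at their own pace and stop on an object; "newtons" is the grip in N (left out, the last holds). Time passes only in rows, so rows that do not move let the fingers close. It gives the time, the measured TCP pose, the force and the opening at its end, in the units of the state.
- env.read_state(): the state, without advancing time (a new reading comes with each control period).
- snapshot(name): name is "scene" or "side" or "wrist"; returns (picture, depth): 420x560x3 uint8, red, green, blue; 420x560 float32, mm along the optical axis (not along the pixel's ray), 0 where there is no reading.
- get_calibration(name): a dict with "vfov" (degrees; the focal length in pixels is half the picture's height over the tangent of half this angle, whatever the lens; pixels are square), "cx", "cy" (the principal point, pixels), "position" and "orientation" of the camera in the world; the wrist camera has in their place "hand_eye" (4x4, takes a point from camera to tool coordinates, whose origin is the TCP and whose axes are the flange's). Camera axes: x right, y up, looking along -z (the intrinsics and any distortion apply to the point x, -y, -z); pixel columns grow to the right and rows downward; lengths in mm; the calibration is good to about 2 mm. A picture is of the moment at which its call begins: read the wrist's pose just before it. get_calibration takes no time and is no camera call.
- env.sign_off(): hands the job in, once; it reports no verdict.
The state is a dict: "time_s": time; "joint_positions": joint angles; "joint_vel": joint speeds; "effort": joint torques, N m; "tool_pos": TCP position; "orientation": TCP orientation; "ft_force": force on the tool from outside, world axes, zero at the start; "ft_torque": the same for the moment, N m; "opening": opening from 0.0 (shut) to 1.0 (fully open).
Only numpy, scipy, OpenCV 4.12 (cv2) and the standard library are available. Lean on these libraries where they do the work, as an engineer would, in place of code of your own. Each camera call takes 0.05 s, during which the arm holds its last target. There are 200 camera calls.

TASK

The three shoe-care things are standing in one another's places. First park the glass ramekin on the white tile and leave it there while you put the black polish tin in the middle of the open clear plastic tier, then the beechwood brush, bristles down, in the middle of the dark wooden board and lengthwise along it; last, move the ramekin from the tile to the middle of the round cork mat. Set the glass down rather than dropping it, keep it upright, and leave the shoe horn, the amber jar and the little dauber brush where they are.

Things in the scene. Friction and masses are not known exactly. Their poses are not given: they have to be found in the camera images.
- ramekin: Small clear-glass ramekin, open at the top, round: 60 mm outside diameter (its foot narrows to 54 mm over the lowest 10 mm), 45 mm tall, wall 4 mm, about 130 g. Origin: centre of its underside; z up. Starts in the clear tier.
- tin: Closed black shoe-polish tin, round: 62 mm diameter, 30 mm tall, about 100 g. Origin: centre of its underside; z up. Starts on the dark wooden board.
- brush: Shoe brush lying bristles down, seen from above as a pale beechwood oblong block with rounded edges, 120 mm long (its x axis) by 42 mm wide (y), 42 mm tall: the wooden back fills heights 24 to 42 mm, the black bristle block below it is 106 by 34 mm. About 110 g. Origin: centre of the underside of the bristles; z up through the wooden back. Starts on the cork mat at any yaw.
- tier: Shallow open tier of a stacking box in clear plastic, 146 by 146 mm outside, low rim 14 mm high all round, walls and floor 3 mm thick (inside 140 by 140 mm). Fixed to the table. Origin: centre of its underside; inner floor at z = 3 mm; x and y along its sides. The tin's place.
- board: Dark wooden board lying flat, 160 mm long (its x axis) by 76 mm wide (y), 10 mm thick. Fixed. Origin: centre of its underside; top at z = 10 mm. The brush's place.
- cork: Round cork mat, 126 mm diameter, 6 mm thick. Fixed. Origin: centre of its underside; top at z = 6 mm. The ramekin's final place.
- tile: Square white ceramic tile, 100 by 100 mm, 8 mm thick, empty at the start. Fixed. Origin: centre of its underside; top at z = 8 mm. The free spot where the ramekin is parked.
- shoehorn: White plastic shoe horn lying on the table, 150 mm long (its x axis), about 35 mm wide, under 15 mm high, light. Origin: near its middle, on the table. Leave alone.
- jar: Small closed amber glass jar with a white cap, standing, 44 mm diameter, 48 mm tall. Origin: centre of its underside. Leave alone.
- dauber: Little round dauber brush standing bristles down with a turned beech knob on top, 38 mm diameter, 74 mm tall. Origin: centre of its underside. Leave alone.
Not all that is in view belongs to the job. Leave any turquoise look-alike of the brush alone. Of the things that look like the tin, the smaller one is meant.

How it is judged (in metres and radians):
On the way, in this order (a step that is already met when the one before it is completed fails the run):
1. the ramekin stands upright on the white tile, let go (horizontal distance between ramekin and tile below 0.025 m and z of ramekin in the frame of tile between 0.004 and 0.013 m and angle between ramekin's own z axis and vertical below 0.12 rad and linear speed of ramekin below 0.03 m/s and contact force between ramekin and the fingers below 0.05 N), for 0.2 s.
2. the tin stands in the middle of the clear tier, let go, the ramekin still on the tile (all of step 1 and horizontal distance between tin and tier below 0.015 m and z of tin in the frame of tier between -0.001 and 0.008 m and angle between tin's own z axis and vertical below 0.12 rad and linear speed of tin below 0.03 m/s and contact force between tin and the fingers below 0.05 N), for 0.2 s.
3. the brush lies bristles down along the middle of the board, let go, the ramekin still on the tile and the tin in the tier (all of step 2 and horizontal distance between brush and board below 0.015 m and z of brush in the frame of board between 0.006 and 0.015 m and angle between brush's own z axis and vertical below 0.12 rad and linear speed of brush below 0.03 m/s and contact force between brush and the fingers below 0.05 N and angle between the x axis of brush and the x axis of board, either way round below 0.2 rad), for 0.2 s.
At the end, for the whole second after the job is handed in: Tin in the clear tier, brush bristles down on the board, ramekin on the cork mat: each centre within 15 mm of its place's centre, level within 0.12 rad and resting on it, the brush along the board within 0.2 rad either way round; all let go and at rest (horizontal distance between tin and tier below 0.015 m and z of tin in the frame of tier between -0.001 and 0.008 m and angle between each of tin, brush, ramekin's own z axis and vertical below 0.12 rad and linear speed of each of tin, brush, ramekin below 0.03 m/s and contact force between each of tin, brush, ramekin and the fingers below 0.05 N and horizontal distance between brush and board below 0.015 m and z of brush in the frame of board between 0.006 and 0.015 m and angle between the x axis of brush and the x axis of board, either way round below 0.2 rad and horizontal distance between ramekin and cork below 0.015 m and z of ramekin in the frame of cork between 0.002 and 0.011 m); the robot touches nothing.
It fails at once if the ramekin is tipped over (more than 0.6 rad) (angle between ramekin's own z axis and vertical above 0.6 rad).
It fails at once if the ramekin is dropped (falls free at more than 0.5 m/s) (contact force between ramekin and anything else below 0.01 N and linear speed of ramekin above 0.5 m/s).
It fails at once if the shoe horn is moved more than 25 mm (distance of shoehorn from where it was at the start of the episode above 0.025 m).
It fails at once if the amber jar is moved more than 25 mm (distance of jar from where it was at the start of the episode above 0.025 m).
It fails at once if the dauber brush is moved more than 25 mm (distance of dauber from where it was at the start of the episode above 0.025 m).
It also fails if it takes over 104 s, if anything falls off the work surface, if the arm or the gripper's body presses on something with over 40 N, if the wrist force passes 120 N, or if a joint passes its speed limit or range.

## Working session

There is one attempt and no reset: what is moved stays moved. The work goes in short steps, Python scripts to look and compute and a tool call to move; the robot and the scene stay as the last step left them, time stands still between calls to the robot, and variables do not carry over. Pictures are saved under pics/ and viewed, about 12 in all and at most 16, crops included, and the job is handed in when it is done.

Besides the shell and the picture viewer there is one more tool, called after ">>>" by a JSON object that holds its "fn" and its "kwargs", one argument or row to a line. move_arm: Moves the arm, as the interface text tells. Its arguments: {"type":"object","properties":{"targets":{"type":"array"},"newtons":{"type":"number"}},"required":["targets"]}

```bash
mkdir -p pics; cat > h.py <<'E'
import numpy as np, cv2
from station import env, snapshot, get_calibration
from scipy.spatial.transform import Rotation as R
def save(n,img): cv2.imwrite('pics/'+n+'.png',cv2.cvtColor(img,cv2.COLOR_RGB2BGR))
E
python3 - <<'E'
from h import *
for n in ['scene','side','wrist']:
    print(n,get_calibration(n)); s=env.read_state()
    p,d=snapshot(n); save(n+'0',p); np.savez(n+'0',p=p,d=d,pos=s['tool_pos'],q=s['orientation']); print((d>0).mean())
print(s)
E
```

```text
scene {'vfov': 56.09184617605029, 'cx': 279.4089786625917, 'cy': 205.06685000148488, 'position': array([989.12772969, -29.83103746, 706.2289159 ]), 'orientation': array([0.23621954, 0.22834124, 0.64488083, 0.69006472])}
0.9961309523809524
side {'vfov': 54.327609268562554, 'cx': 277.6085757933007, 'cy': 215.7687840201277, 'position': array([ 353.88744637, -831.81025562,  711.68597992]), 'orientation': array([ 0.43591936, -0.032823  , -0.05065326,  0.89795947])}
0.996016156462585
wrist {'vfov': 58.219073073141836, 'cx': 276.61504300351066, 'cy': 205.94321107938492, 'hand_eye': array([[ 7.92404105e-04,  9.50478029e-01,  3.10790746e-01,
         8.13452083e+01],
       [ 9.99999612e-01, -8.72565876e-04,  1.18893167e-04,
        -5.07787663e-01],
       [ 3.84190743e-04,  3.10790532e-01, -9.50478352e-01,
        -1.73240905e+02],
       [ 0.00000000e+00,  0.00000000e+00,  0.00000000e+00,
         1.00000000e+00]])}
0.9960459183673469
{'time_s': 0.1, 'joint_positions': array([ 0.03379319,  0.68988025, -0.19451943,  1.56622981,  0.15728077,
        0.90249464, -0.21509422]), 'joint_vel': array([-0.00076191, -0.00075909,  0.00020449, -0.00376904, -0.00210478,
        0.00045699,  0.00151067]), 'effort': array([-3.08775299e-03, -5.28501892e+01, -1.27141513e+00, -1.53837240e+01,
       -5.25604945e-02,  1.96265515e-03,  5.71585565e-05]), 'tool_pos': array([ 6.24395001e+02, -3.74229616e-02,  2.11205364e+02]), 'orientation': array([ 7.07079956e-01,  7.07133139e-01, -6.10041590e-04, -5.35690908e-04]), 'ft_force': array([-0.39095999, -0.55794847, -0.68163813]), 'ft_torque': array([ 0.02028068, -0.01691753, -0.03480701]), 'opening': 1.0010516303207455}
```

View pics/scene0.png

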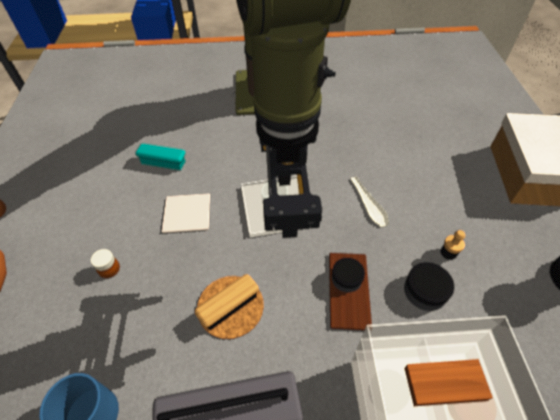

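View pics/side0.png

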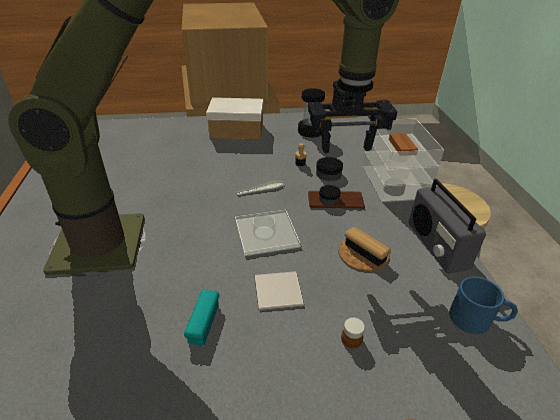

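View pics/wrist0.png

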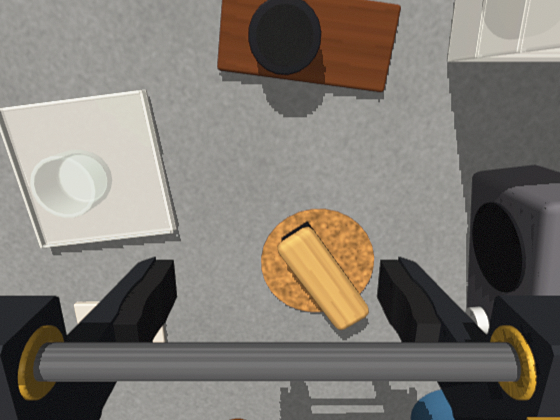

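The scene view shows the small tin on the dark board at (348,272), a larger tin at (430,285), the brush on the cork at (230,303) and the tile at (187,213). The arm hides the tier there. The side view shows the tier at (267,233) with the ramekin inside at (263,228), and a decoy glass in the tall clear box at (394,185). The tin on the board is the smaller of the two, so it is the one meant. Next I'll measure.

```bash
cat >> h.py <<'E'
def cam(n,pos=None,q=None):
    c=get_calibration(n); f=210/np.tan(np.radians(c['vfov']/2))
    if n=='wrist':
        T=np.eye(4);T[:3,:3]=R.from_quat(q).as_matrix();T[:3,3]=pos;T=T@c['hand_eye']
    else:
        T=np.eye(4);T[:3,:3]=R.from_quat(c['orientation']).as_matrix();T[:3,3]=c['position']
    return f,c['cx'],c['cy'],T
def ray(C,uv):
    f,cx,cy,T=C; uv=np.atleast_2d(np.asarray(uv,float))
    return np.c_[(uv[:,0]-cx)/f,-(uv[:,1]-cy)/f,-np.ones(len(uv))]@T[:3,:3].T
def plane(C,uv,z):
    r=ray(C,uv);o=C[3][:3,3]; return o+r*((z-o[2])/r[:,2])[:,None]
def bydepth(C,uv,d): # d mm along axis
    return C[3][:3,3]+ray(C,uv)*np.atleast_1d(d)[:,None]
def cloud(C,d):
    v,u=np.mgrid[:420,:560]; return bydepth(C,np.c_[u.ravel(),v.ravel()],d.ravel()).reshape(420,560,3)
def load(fn,n):
    z=np.load(fn); return z['p'],z['d'],cam(n,z['pos'],z['q'])
def shot(n,name):
    s=env.read_state(); p,d=snapshot(n); save(name,p); np.savez(name,p=p,d=d,pos=s['tool_pos'],q=s['orientation'])
    return p,d,cam(n,s['tool_pos'],s['orientation'])
def two(Ca,ua,Cb,ub): # midpoint of two rays, gap
    ra,rb=ray(Ca,ua)[0],ray(Cb,ub)[0];oa,ob=Ca[3][:3,3],Cb[3][:3,3]
    k=np.linalg.lstsq(np.c_[ra,-rb],ob-oa,rcond=None)[0]; A,B=oa+k[0]*ra,ob+k[1]*rb
    return (A+B)/2,np.linalg.norm(A-B)
def blob(p,lo,hi,box):
    hsv=cv2.cvtColor(p,cv2.COLOR_RGB2HSV); m=cv2.inRange(hsv,lo,hi); k=np.zeros_like(m);x0,y0,x1,y1=box;k[y0:y1,x0:x1]=255
    m=cv2.morphologyEx(m&k,cv2.MORPH_OPEN,np.ones((3,3)))
    n,l,s,c=cv2.connectedComponentsWithStats(m); i=1+s[1:,4].argmax(); return (l==i)
E
python3 - <<'E'
from h import *
np.set_printoptions(precision=1,suppress=True)
S=load('scene0.npz','scene');D=load('side0.npz','side');W=load('wrist0.npz','wrist')
pts={'scene':(S,{'table':(150,300),'tile':(187,213),'tin':(348,270),'bigtin':(430,283),'board':(350,315),'cork':(255,290),'boxboard':(448,382),'horn':(370,205),'jar':(102,258)}),
'side':(D,{'table':(200,250),'tile':(279,291),'tin':(330,192),'bigtin':(329,165),'board':(355,200),'cork':(355,258),'rim':(300,250),'ramek':(263,228),'dauber':(300,147)}),
'wrist':(W,{'table':(220,150),'tin':(285,36),'board':(355,50),'cork':(300,290),'brush':(320,275),'tierfloor':(100,130),'ram':(70,185)})}
for n,((p,d,C),q) in pts.items():
    X=cloud(C,d)
    for k,(u,v) in q.items(): print(n,k,p[v,u],X[v,u])
# masks
def rep(t,I,m):
    X=cloud(I[2],I[1]);c,(w,h),a=cv2.minAreaRect(np.argwhere(m)[:,::-1].astype(np.float32))
    print(t,'px',np.array([c[0],c[1],w,h,a]),'n',m.sum(),'med',np.median(X[m],0),'ext',np.percentile(X[m],[1,99],axis=0))
rep('tile S',S,blob(S[0],(0,0,170),(40,60,255),(150,180,225,245)))
rep('tile D',D,blob(D[0],(0,0,150),(40,60,255),(245,265,310,315)))
for nm,I,b in (('S',S,(320,240,385,340)),('D',D,(300,185,375,215)),('W',W,(200,0,420,110))):
    rep('board '+nm,I,blob(I[0],(0,110,40),(12,255,255),b))
    rep('tin '+nm,I,blob(I[0],(0,0,0),(179,120,45),b))
rep('cork W',W,blob(W[0],(8,100,60),(25,255,255),(240,190,390,345)))
rep('cork S',S,blob(S[0],(8,100,60),(25,255,255),(190,270,270,345)))
E
```

```text
scene table [76 74 68] [ 645.8 -264.9    0.3]
scene tile [237 227 207] [ 446.2 -208.4    9.7]
scene tin [28 26 25] [629.2 117.   40. ]
scene bigtin [27 25 24] [667.6 263.1  41.8]
scene board [99 48 23] [706.5 111.   11.6]
scene cork [216 160  86] [660.1 -60.5  43.4]
scene boxboard [169  91  41] [862.3 197.7 145.4]
scene horn [240 236 217] [447.4 203.6   2.4]
scene jar [239 235 215] [ 573.9 -354.6   47.2]
side table [112 111 102] [260.3 -54.5   1.1]
side tile [191 180 160] [ 441.2 -219.5   11. ]
side tin [19 18 16] [628.1 106.3  42.9]
side bigtin [18 20 13] [657.9 253.7  42.4]
side board [80 42 21] [705.9 105.4   9.7]
side cork [165 120  70] [ 641.7 -130.1    7.3]
side rim [52 51 47] [513.1 -76.8  -2.6]
side ramek [164 170 156] [422.1 -38.1  46.1]
side dauber [105  83  49] [576.9 331.9  67.8]
wrist table [148 148 143] [565.7  16.    1.4]
wrist tin [33 34 32] [630.4 118.3  40.7]
wrist board [109  61  32] [695.6 109.9   9.6]
wrist cork [195 139  75] [ 650.2 -142.6    6.9]
wrist brush [232 185 105] [ 666.9 -100.9   48.6]
wrist tierfloor [215 208 198] [446.7  36.1   2.5]
wrist ram [223 22
[... 560 characters left out ...]
] n 187 med [694.8 112.6  11. ] ext [[ 353.9 -831.8    5. ]
 [ 725.4  145.9  711.7]]
tin D px [330.5 190.5  11.   17.   90. ] n 158 med [629.1 112.7  41. ] ext [[604.8  86.1  37.6]
 [657.1 144.6  44.1]]
board W px [337.3  40.8 114.4  89.    7.8] n 7024 med [692.7 114.8  10.3] ext [[633.1  77.4   8.1]
 [730.1 150.3  12.4]]
tin W px [284.5  37.   74.   71.   90. ] n 4240 med [629.9 117.8  40.3] ext [[601.8  89.2  37.9]
 [658.2 144.   42.4]]
cork W px [322.8 262.9 122.6 105.9  25.1] n 9880 med [ 669.4 -100.1    7.4] ext [[ 610.5 -166.     4.5]
 [ 726.5  -47.9   49.8]]
cork S px [230.3 306.8  61.4  68.3  59. ] n 3240 med [ 683.8 -107.7    8.3] ext [[ 610.7 -167.6    1.8]
 [ 730.1  -50.4   50. ]]
```

```bash
python3 - <<'E'
from h import *
np.set_printoptions(precision=1,suppress=True)
D=load('side0.npz','side');W=load('wrist0.npz','wrist')
print('tier W',plane(W[2],[(2,108),(145,91),(178,232),(42,247)],14))
print('ram top W',plane(W[2],[(66,186)],48),'foot',plane(W[2],[(84,180)],3))
print('ram D',plane(D[2],[(263,225)],48))
print('tile corners S',plane(load('scene0.npz','scene')[2],[(168,196),(210,195),(211,230),(164,232)],8))
print('tile corners D',plane(D[2],[(256,275),(298,273),(303,306),(259,310)],8))
s=env.read_state();print(s['tool_pos'])
b=cv2.resize(cv2.imread('pics/scene0.png')[230:320,310:480],None,fx=4,fy=4,interpolation=2);cv2.imwrite('pics/crop1.png',b)
E
```

```text
tier W [[361.5  58.1  14. ]
 [499.7  73.7  14. ]
 [519.2 -69.   14. ]
 [371.8 -86.6  14. ]]
ram top W [[429.   -9.6  48. ]] foot [[422.8 -15.3   3. ]]
ram D [[423.  -28.4  48. ]]
tile corners S [[ 392.  -256.7    8. ]
 [ 396.  -159.9    8. ]
 [ 495.  -153.3    8. ]
 [ 493.  -254.1    8. ]]
tile corners D [[ 393.9 -162.2    8. ]
 [ 493.1 -166.2    8. ]
 [ 488.3 -264.9    8. ]
 [ 392.3 -265.5    8. ]]
[624.5  -0.  211.3]
```

View pics/crop1.png

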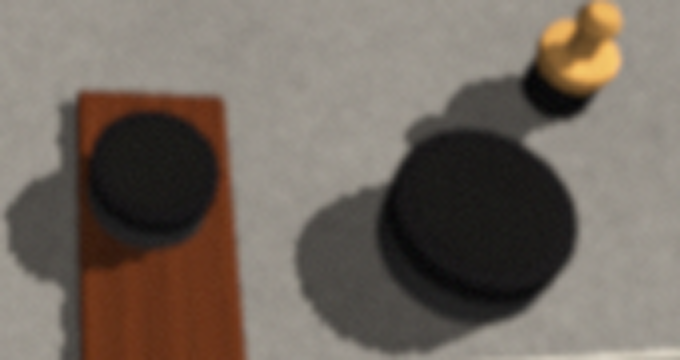

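The crop confirms it: the tin on the board (153,170 in the crop) is clearly smaller than the one beside the dauber (480,215). Now I'll move above the tier.

>>> {"fn": "move_arm", "kwargs": {
  "targets": [
    {"travel": [0, -1, 0], "roll": 0, "gripper": 88},
    {"travel": [0, -1, 0], "roll": 0, "gripper": 88},
    {"travel": [0, -1, 0], "roll": 0, "gripper": 88},
    {"travel": [0, -1, 0], "roll": 0, "gripper": 88},
    {"travel": [0, -1, 0], "roll": 0, "gripper": 88},
    {"travel": [-0.3, -1, 0], "roll": 0, "gripper": 88},
    {"travel": [0, 0, 0], "roll": 0, "gripper": 88},
    {"travel": [0, 0, 0], "roll": 0, "gripper": 88}
  ]
}}

```text
time_s: 1.15
tool_pos: [438.4, -9.0, 210.0]
orientation: [0.707, 0.707, -0.001, -0.001]
ft_force: [0.4, -0.3, -0.1]
opening: 0.996
```

```bash
python3 - <<'E'
from h import *
p,d,C=shot('wrist','wrist1'); s=env.read_state(); print(s['tool_pos'],s['orientation'],s['time_s'])
shot('scene','scene1')
E
```

```text
[438.17117173  -9.08142225 209.85344675] [ 0.70697361  0.70723709 -0.00139521 -0.00143277] 1.2
```

View pics/wrist1.png

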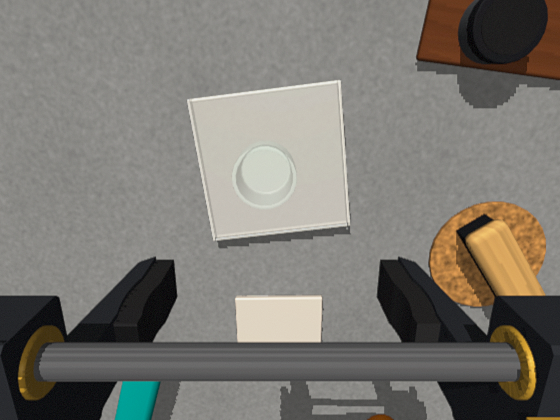

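The tier's corners are at about (189,100), (340,81), (350,227) and (214,241), and the ramekin's rim is centred near (265,176). I'll refine these with contours and Hough circles.

```bash
python3 - <<'E'
from h import *
np.set_printoptions(precision=1,suppress=True)
p,d,C=load('wrist1.npz','wrist')
m=blob(p,(0,0,175),(40,60,255),(180,70,360,245)).astype(np.uint8)
cn=max(cv2.findContours(m,0,2)[0],key=cv2.contourArea)
print(m.sum(),cv2.minAreaRect(cn)); P=plane(C,cn[:,0],14)
print('tier rect on z14',cv2.minAreaRect(P[:,:2].astype(np.float32)))
g=cv2.cvtColor(p,cv2.COLOR_RGB2GRAY)
for q in (15,): print(cv2.HoughCircles(g[120:230,210:320],3,1,4,param1=60,param2=q,minRadius=20,maxRadius=38)+np.array([210,120,0]) )
print('rim',plane(C,[(265,177)],48))
X=cloud(C,d); Z=X[...,2]; h=(Z>35)&(np.hypot(X[...,0]-430,X[...,1]+20)<50); print('rim cloud',h.sum(), X[h].mean(0) if h.any() else 0, np.percentile(X[h],[1,99],axis=0) if h.any() else 0)
S=load('scene1.npz','scene');XS=cloud(S[2],S[1]);h=(XS[...,2]>42)&(XS[...,2]<55)&(np.hypot(XS[...,0]-430,XS[...,1]+20)<50);print('S',h.sum(),np.percentile(XS[h],[1,50,99],axis=0) if h.any() else 0)
cv2.imwrite('pics/crop2.png',cv2.resize(np.hstack([cv2.cvtColor(a,cv2.COLOR_RGB2BGR) for a in (p[70:250,180:360],S[0][140:320,170:350])]),None,fx=2.2,fy=2.2))
E
```

```text
18167 ((272.2461853027344, 160.96923828125), (145.36871337890625, 154.54727172851562), 82.87498474121094)
tier rect on z14 ((432.75494384765625, -5.548988342285156), (145.3244171142578, 145.49456787109375), 6.993933200836182)
[[[264.5 176.5  28.8]
  [266.5 168.5  25.2]
  [268.5 177.5  27.8]
  [259.5 177.5  28.3]
  [266.5 172.5  26.6]
  [259.5 173.5  30.8]
  [272.5 173.5  31.9]
  [271.5 182.5  22.7]
  [272.5 178.5  23. ]
  [261.5 183.5  24.1]
  [273.5 167.5  21.6]
  [261.5 166.5  26.3]
  [234.5 220.5  25.1]]]
rim [[426.6  -9.5  48. ]]
rim cloud 20194 [416.7   8.2 290.3] [[385.7 -34.3  42.2]
 [463.6  18.9 319.9]]
S 191 [[398.4 -41.3  42.2]
 [430.2 -11.2  47. ]
 [457.3  15.9  50.6]]
```

View pics/crop2.png

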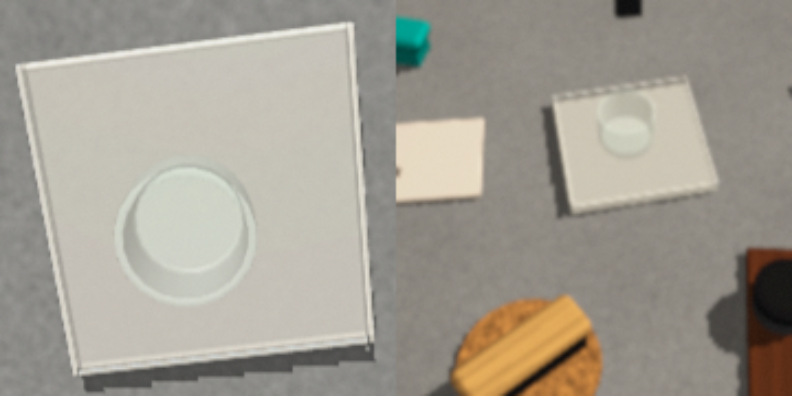

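The crop shows the wrist-view rim at crop centre (186,233), which is pixel (264.5,176). In the scene view the rim ellipse is at crop (626,108), which is pixel (274.5,189). I'll triangulate while starting down.

```bash
python3 - <<'E'
from h import *
np.set_printoptions(precision=1,suppress=True)
p,d,C=load('wrist1.npz','wrist');S=load('scene1.npz','scene')
print('rim tri',two(C,(264.5,176),S[2],(274.5,189)),'rim W',plane(C,[(264.5,176)],48),'rim S',plane(S[2],[(274.5,189)],48))
print('glass floor W',plane(C,[(266.4,169.5)],7))
XS=cloud(S[2],S[1]);m=blob(S[0],(0,0,170),(40,60,255),(150,180,225,245)).astype(np.uint8)
cn=max(cv2.findContours(m,0,2)[0],key=cv2.contourArea);print('tile S',cv2.minAreaRect(plane(S[2],cn[:,0],8)[:,:2].astype(np.float32)))
D=load('side0.npz','side');m=blob(D[0],(0,0,150),(40,60,255),(245,265,310,315)).astype(np.uint8)
cn=max(cv2.findContours(m,0,2)[0],key=cv2.contourArea);print('tile D',cv2.minAreaRect(plane(D[2],cn[:,0],8)[:,:2].astype(np.float32)))
E
```

```text
rim tri (array([425.7,  -9.7,  50.1]), np.float64(3.471480456687804)) rim W [[426.2  -8.5  48. ]] rim S [[423.  -11.3  48. ]]
glass floor W [[426.7 -11.7   7. ]]
tile S ((440.391357421875, -209.47073364257812), (101.88106536865234, 101.73917388916016), 0.8474418520927429)
tile D ((439.8506164550781, -209.08436584472656), (98.54498291015625, 98.8251953125), 0.699178159236908)
```

>>> {"fn": "move_arm", "kwargs": {
  "targets": [
    {"travel": [-0.05, -0.35, 1], "roll": 0, "gripper": 88},
    {"travel": [0, 0, 1], "roll": 0, "gripper": 88},
    {"travel": [0, 0, 1], "roll": 0, "gripper": 88},
    {"travel": [0, 0, 1], "roll": 0, "gripper": 88},
    {"travel": [0, 0, 0], "roll": 0, "gripper": 88}
  ]
}}

```text
time_s: 1.88
tool_pos: [434.9, -8.7, 86.4]
orientation: [0.707, 0.708, 0.002, 0.001]
ft_force: [0.3, -0.2, 0.7]
opening: 1.0
```

>>> {"fn": "move_arm", "kwargs": {
  "targets": [
    {"travel": [-0.05, -0.3, 0.5], "roll": 0, "gripper": 88},
    {"travel": [0, 0, 0.7], "roll": 0, "gripper": 88},
    {"travel": [0, 0, 0.4], "roll": 0, "gripper": 88},
    {"travel": [0, 0, 0.2], "roll": 0, "gripper": 88},
    {"travel": [0, 0, 0], "roll": 0, "gripper": 88}
  ]
}}

```text
time_s: 2.5
tool_pos: [434.1, -9.4, 35.7]
orientation: [0.707, 0.708, 0.005, 0.003]
ft_force: [0.5, -0.4, -0.8]
opening: 1.002
```

>>> {"fn": "move_arm", "kwargs": {
  "targets": [
    {"travel": [0, -0.3, 0.2], "roll": 0, "gripper": 88},
    {"travel": [0, -0.2, 0.2], "roll": 0, "gripper": 88},
    {"travel": [0, 0, 0.2], "roll": 0, "gripper": 88},
    {"travel": [0, 0, 0], "roll": 0, "gripper": 88}
  ]
}}

```text
time_s: 3.0
tool_pos: [428.7, -10.8, 28.3]
orientation: [0.707, 0.708, 0.003, 0.003]
ft_force: [0.2, -0.0, 0.3]
opening: 0.997
```

>>> {"fn": "move_arm", "kwargs": {
  "targets": [
    {"travel": [0, -0.15, 0.3], "roll": 0, "gripper": 88},
    {"travel": [0, 0, 0.2], "roll": 0, "gripper": 88},
    {"travel": [0, 0, 0], "roll": 0, "gripper": 88},
    {"travel": [0, 0, 0], "roll": 0, "gripper": 40},
    {"travel": [0, 0, 0], "roll": 0, "gripper": 40},
    {"travel": [0, 0, 0], "roll": 0, "gripper": 40},
    {"travel": [0, 0, 0], "roll": 0, "gripper": 40},
    {"travel": [0, 0, 0], "roll": 0, "gripper": 40}
  ],
  "newtons": 12
}}

```text
time_s: 4.0
tool_pos: [424.6, -12.3, 17.6]
orientation: [0.707, 0.707, -0.0, 0.003]
ft_force: [-0.3, -0.0, -1.4]
opening: 0.673
```

>>> {"fn": "move_arm", "kwargs": {
  "targets": [
    {"travel": [0, 0, -0.5], "roll": 0, "gripper": 40},
    {"travel": [0, 0, -0.8], "roll": 0, "gripper": 40},
    {"travel": [0, 0, -0.7], "roll": 0, "gripper": 40},
    {"travel": [0, 0, 0], "roll": 0, "gripper": 40},
    {"travel": [-0.6, 0.1, 0], "roll": 0, "gripper": 40},
    {"travel": [-1, 0.1, 0], "roll": 0, "gripper": 40},
    {"travel": [-1, 0.1, 0], "roll": 0, "gripper": 40},
    {"travel": [-1, 0.1, 0], "roll": 0, "gripper": 40},
    {"travel": [-1, 0.1, 0], "roll": 0, "gripper": 40},
    {"travel": [-1, 0, 0], "roll": 0, "gripper": 40},
    {"travel": [-0.6, 0, 0], "roll": 0, "gripper": 40},
    {"travel": [0, 0, 0], "roll": 0, "gripper": 40}
  ]
}}

```text
time_s: 5.5
tool_pos: [436.0, -204.2, 69.3]
orientation: [0.706, 0.708, -0.006, -0.0]
ft_force: [-0.4, 1.1, -1.3]
opening: 0.671
```

>>> {"fn": "move_arm", "kwargs": {
  "targets": [
    {"travel": [-0.2, 0.15, 0.5], "roll": 0, "gripper": 40},
    {"travel": [-0.15, 0.1, 0.5], "roll": 0, "gripper": 40},
    {"travel": [0, 0, 0.2], "roll": 0, "gripper": 40},
    {"travel": [0, 0, 0.1], "roll": 0, "gripper": 40},
    {"travel": [0, 0, 0], "roll": 0, "gripper": 40}
  ]
}}

```text
time_s: 6.12
tool_pos: [443.7, -211.5, 25.9]
orientation: [0.704, 0.71, -0.005, -0.002]
ft_force: [0.2, 0.1, -0.8]
opening: 0.672
```

>>> {"fn": "move_arm", "kwargs": {
  "targets": [
    {"travel": [0, -0.1, 0.1], "roll": 0, "gripper": 40},
    {"travel": [0, 0, 0.1], "roll": 0, "gripper": 40},
    {"travel": [0, 0, 0], "roll": 0, "gripper": 40}
  ]
}}

```text
time_s: 6.5
tool_pos: [440.0, -211.5, 21.6]
orientation: [0.703, 0.711, -0.006, -0.001]
ft_force: [0.3, 0.3, -0.9]
opening: 0.676
```

>>> {"fn": "move_arm", "kwargs": {
  "targets": [
    {"travel": [0, 0, 0.06], "roll": 0, "gripper": 40},
    {"travel": [0, 0, 0], "roll": 0, "gripper": 40}
  ]
}}

```text
time_s: 6.75
tool_pos: [440.2, -211.7, 21.3]
orientation: [0.703, 0.711, -0.006, -0.0]
ft_force: [-1.0, -0.2, -1.1]
opening: 0.676
```

```bash
python3 - <<'E'
from h import *
p,d,C=shot('side','side2'); p2,_,_=shot('scene','scene2')
cv2.imwrite('pics/crop3.png',cv2.cvtColor(np.hstack([cv2.resize(p[215:325,215:345],None,fx=3,fy=3),cv2.resize(p2[150:260,130:260],None,fx=3,fy=3)]),cv2.COLOR_RGB2BGR))
E
```

```text
(no output)
```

View pics/crop3.png

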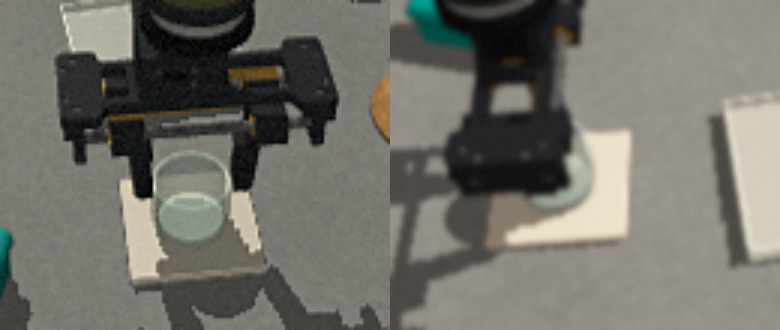

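The side crop shows the ramekin upright at (192,195) on the tile between the fingers. The last downward row barely lowered the tool, so it is seated. Releasing.

>>> {"fn": "move_arm", "kwargs": {
  "targets": [
    {"travel": [0, 0, 0], "roll": 0, "gripper": 64},
    {"travel": [0, 0, 0], "roll": 0, "gripper": 75},
    {"travel": [0, 0, 0], "roll": 0, "gripper": 88},
    {"travel": [0, 0, 0], "roll": 0, "gripper": 88},
    {"travel": [0, 0, -0.6], "roll": 0, "gripper": 88},
    {"travel": [0, 0, -1], "roll": 0, "gripper": 88},
    {"travel": [0, 0, -1], "roll": 0, "gripper": 88},
    {"travel": [0, 0, -1], "roll": 0, "gripper": 88},
    {"travel": [0, 0, -1], "roll": 0, "gripper": 88},
    {"travel": [0, 0, -1], "roll": 0, "gripper": 88},
    {"travel": [0, 0, -0.5], "roll": 0, "gripper": 88},
    {"travel": [0, 0, 0], "roll": 0, "gripper": 88}
  ]
}}

```text
time_s: 8.35
tool_pos: [440.5, -210.2, 207.8]
orientation: [0.703, 0.711, -0.007, -0.002]
ft_force: [-0.2, -0.6, -0.3]
opening: 1.002
```

```bash
python3 - <<'E'
from h import *
np.set_printoptions(precision=3,suppress=True)
p,d,C=shot('wrist','wrist3');s=env.read_state();print(s['tool_pos'],s['orientation'])
S=shot('scene','scene3')
# side-by-side
cv2.imwrite('pics/v3.png',cv2.cvtColor(np.hstack([cv2.resize(p[60:270,150:400],None,fx=1.6,fy=1.6),cv2.resize(S[0][165:270,130:250],None,fx=3.2,fy=3.2)]),cv2.COLOR_RGB2BGR))
E
```

```text
[ 440.023 -210.144  207.195] [ 0.703  0.711 -0.007 -0.003]
```

View pics/v3.png

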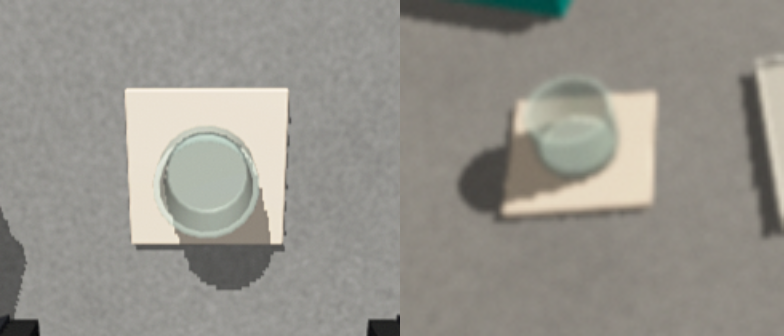

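Ramekin stands near the middle of the tile (left crop: glass foot about (207,173), tile centre (208,166)). Next, the tin.

>>> {"fn": "move_arm", "kwargs": {
  "targets": [
    {"travel": [1, 0.55, 0], "roll": 0, "gripper": 88},
    {"travel": [1, 0.55, 0], "roll": 0, "gripper": 88},
    {"travel": [1, 0.55, 0], "roll": 0, "gripper": 88},
    {"travel": [1, 0.55, 0], "roll": 0, "gripper": 88},
    {"travel": [1, 0.55, 0], "roll": 0, "gripper": 88},
    {"travel": [1, 0.55, 0], "roll": 0, "gripper": 88},
    {"travel": [1, 0.55, 0], "roll": 0, "gripper": 88},
    {"travel": [1, 0.55, 0], "roll": 0, "gripper": 88},
    {"travel": [1, 0.55, 0], "roll": 0, "gripper": 88},
    {"travel": [1, 0.55, 0], "roll": 0, "gripper": 88},
    {"travel": [0.6, 0.4, 0], "roll": 0, "gripper": 88},
    {"travel": [0, 0, 0], "roll": 0, "gripper": 88}
  ]
}}

```text
time_s: 9.95
tool_pos: [608.5, 116.5, 179.6]
orientation: [0.703, 0.71, -0.02, -0.013]
ft_force: [-0.6, -0.1, -0.6]
opening: 0.994
```

```bash
python3 - <<'E'
from h import *
np.set_printoptions(precision=1,suppress=True)
p,d,C=shot('wrist','wrist4');s=env.read_state();print(s['tool_pos'],s['orientation'])
m=blob(p,(0,0,0),(179,120,50),(180,60,370,250)).astype(np.uint8);print(m.sum())
cn=max(cv2.findContours(m,0,2)[0],key=cv2.contourArea);X=cloud(C,d);print('z top',np.median(X[m>0],0))
print('tin',cv2.minEnclosingCircle(cn),cv2.minEnclosingCircle(plane(C,cn[:,0],40)[:,:2].astype(np.float32)))
b=cv2.inRange(cv2.cvtColor(p,cv2.COLOR_RGB2HSV),(0,100,40),(12,255,255))
cb=max(cv2.findContours(b,0,2)[0],key=cv2.contourArea);H=np.vstack([cb[:,0]])
print('board px',cv2.minAreaRect(H),'world',cv2.minAreaRect(plane(C,H,10)[:,:2].astype(np.float32)), np.median(X[b>0],0))
E
```

```text
[607.9 115.  179.5] [ 0.7  0.7 -0.  -0. ]
3950
z top [629.8 121.   40.3]
tin ((310.48394775390625, 176.73114013671875), 36.01131057739258) ((630.0747680664062, 120.2193832397461), 31.04259490966797)
board px ((333.57647705078125, 167.7611541748047), (176.92022705078125, 80.37893676757812), 8.29714584350586) world ((650.6940307617188, 121.04115295410156), (75.06370544433594, 158.05050659179688), 82.75588989257812) [672.7 128.   10.3]
```

View pics/wrist4.png

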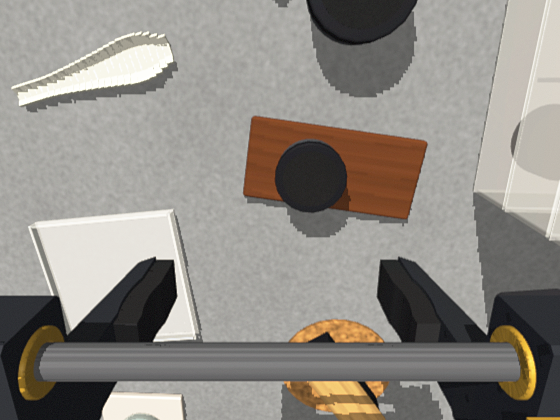

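Wrist view: the tin is at (310,177) on the board, centred at (334,168). The board is yawed about -7°. I'll check the tilt and re-measure from the now settled pose.

```bash
cat >> h.py <<'E'
def st():
    s=env.read_state(); M=R.from_quat(s['orientation']).as_matrix()
    print('t',s['time_s'],'tcp',np.round(s['tool_pos'],1),'xaxis',np.round(M[:,0],3),'zaxis',np.round(M[:,2],3),'F',np.round(s['ft_force'],1),'open',round(88.1*s['opening'],1))
E
python3 - <<'E'
from h import *
np.set_printoptions(precision=1,suppress=True)
st();p,d,C=shot('wrist','wrist5');st()
m=blob(p,(0,0,0),(179,120,50),(180,60,370,250)).astype(np.uint8)
cn=max(cv2.findContours(m,0,2)[0],key=cv2.contourArea)
print('tin',cv2.minEnclosingCircle(plane(C,cn[:,0],40)[:,:2].astype(np.float32)))
S=shot('scene','scene5')
b=blob(S[0],(0,110,40),(12,255,255),(320,240,385,340)).astype(np.uint8);cb=max(cv2.findContours(b,0,2)[0],key=cv2.contourArea)
print('board S',cv2.minAreaRect(plane(S[2],cb[:,0],10)[:,:2].astype(np.float32)))
m=blob(S[0],(0,0,0),(179,120,45),(320,240,385,340)).astype(np.uint8);X=cloud(S[2],S[1]);m=(m>0)&(X[...,2]>36);print('tin S',m.sum(),cv2.minEnclosingCircle(X[m][:,:2].astype(np.float32)))
E
```

```text
t 10.0 tcp [607.9 115.  179.5] xaxis [-0.  1. -0.] zaxis [-0. -0. -1.] F [-0.1 -0.1 -0.7] open 88.0
t 10.05 tcp [608.  113.9 179.9] xaxis [-0.  1. -0.] zaxis [-0. -0. -1.] F [ 0.6 -1.2  0.1] open 88.1
tin ((629.8842163085938, 120.02969360351562), 31.069801330566406)
board S ((653.3328857421875, 118.05506134033203), (74.18148040771484, 158.91883850097656), 82.70775604248047)
tin S 701 ((797.086669921875, 48.71705627441406), 207.48402404785156)
```

>>> {"fn": "move_arm", "kwargs": {
  "targets": [
    {"travel": [0.15, 0.4, 0.8], "roll": 0, "gripper": 88},
    {"travel": [0, 0.35, 0.8], "roll": 0, "gripper": 88},
    {"travel": [0, 0, 0.8], "roll": 0, "gripper": 88},
    {"travel": [0, 0, 0.8], "roll": 0, "gripper": 88},
    {"travel": [0, 0, 0.6], "roll": 0, "gripper": 88},
    {"travel": [0, 0, 0], "roll": 0, "gripper": 88},
    {"travel": [0, 0, 0], "roll": 0, "gripper": 88}
  ]
}}

```text
time_s: 10.98
tool_pos: [625.9, 107.3, 60.0]
orientation: [0.707, 0.706, -0.023, -0.011]
ft_force: [0.7, 0.4, -0.3]
opening: 0.998
```

```bash
python3 -c "
from h import *
st()"
```

```text
t 10.975 tcp [625.9 107.3  60. ] xaxis [ 0.001  1.    -0.018] zaxis [-0.048 -0.018 -0.999] F [ 0.7  0.4 -0.3] open 87.9
```

>>> {"fn": "move_arm", "kwargs": {
  "targets": [
    {"travel": [0.3, 0.15, 0.3], "roll": 0, "gripper": 88},
    {"travel": [0.2, 0.1, 0.4], "roll": 0, "gripper": 88},
    {"travel": [0, 0, 0.3], "roll": 0, "gripper": 88},
    {"travel": [0, 0, 0.2], "roll": 0, "gripper": 88},
    {"travel": [0, 0, 0], "roll": 0, "gripper": 88}
  ]
}}

```text
time_s: 11.6
tool_pos: [633.1, 123.9, 22.2]
orientation: [0.707, 0.707, -0.022, -0.01]
ft_force: [-0.3, -0.1, 0.1]
opening: 0.998
```

```bash
python3 -c "
from h import *
st()"
```

```text
t 11.6 tcp [633.1 123.9  22.2] xaxis [ 0.     1.    -0.017] zaxis [-0.045 -0.017 -0.999] F [-0.3 -0.1  0.1] open 87.9
```

>>> {"fn": "move_arm", "kwargs": {
  "targets": [
    {"travel": [-0.13, -0.08, 0.2], "roll": 0, "gripper": 88},
    {"travel": [0, 0, 0.05], "roll": 0, "gripper": 88},
    {"travel": [0, 0, 0], "roll": 0, "gripper": 88},
    {"travel": [0, 0, 0], "roll": 0, "gripper": 45},
    {"travel": [0, 0, 0], "roll": 0, "gripper": 45},
    {"travel": [0, 0, 0], "roll": 0, "gripper": 45},
    {"travel": [0, 0, 0], "roll": 0, "gripper": 45},
    {"travel": [0, 0, 0], "roll": 0, "gripper": 45}
  ],
  "newtons": 12
}}

```text
time_s: 12.6
tool_pos: [630.9, 119.2, 15.4]
orientation: [0.707, 0.706, -0.021, -0.01]
ft_force: [0.1, 0.1, -0.7]
opening: 0.509
```

The opening reached 45 mm, so the tin isn't between the pads. I'll look.

```bash
python3 - <<'E'
from h import *
p,d,C=shot('side','side6'); p2,_,_=shot('scene','scene6');st()
cv2.imwrite('pics/v6.png',cv2.cvtColor(np.hstack([cv2.resize(p[90:230,250:420],None,fx=2.3,fy=2.3),cv2.resize(p2[190:330,270:440],None,fx=2.3,fy=2.3)]),cv2.COLOR_RGB2BGR))
E
```

```text
t 12.7 tcp [630.9 119.2  15.4] xaxis [ 0.001  1.    -0.017] zaxis [-0.044 -0.017 -0.999] F [ 1.1 -0.   0.5] open 45.1
```

View pics/v6.png

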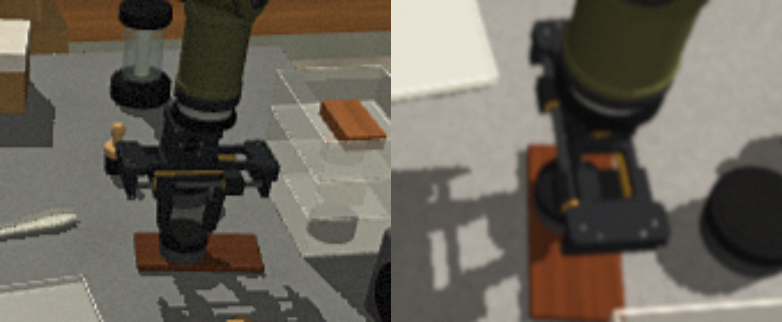

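The tin was squeezed out towards -y; it is in front of the fingers at crop (183,238). So my y was off. I'll open, lift, and re-measure from all three views.

>>> {"fn": "move_arm", "kwargs": {
  "targets": [
    {"travel": [0, 0, -0.2], "roll": 0, "gripper": 50},
    {"travel": [0, 0, -0.8], "roll": 0, "gripper": 60},
    {"travel": [0, 0, -0.8], "roll": 0, "gripper": 88},
    {"travel": [0, 0, -0.8], "roll": 0, "gripper": 88},
    {"travel": [0, 0, -0.8], "roll": 0, "gripper": 88},
    {"travel": [0, 0, -0.8], "roll": 0, "gripper": 88},
    {"travel": [0, 0, -0.6], "roll": 0, "gripper": 88},
    {"travel": [0, 0, 0], "roll": 0, "gripper": 88},
    {"travel": [0, 0, 0], "roll": 0, "gripper": 88},
    {"travel": [0, 0, 0], "roll": 0, "gripper": 88}
  ]
}}

```text
time_s: 13.95
tool_pos: [636.3, 121.4, 164.3]
orientation: [0.707, 0.707, -0.022, -0.01]
ft_force: [-0.1, -0.5, 0.1]
opening: 0.998
```

```bash
python3 - <<'E'
from h import *
st()
I={n:shot(n,n+'7') for n in ('wrist','scene','side')}
st()
bx={'wrist':(150,60,450,255),'scene':(320,230,385,340),'side':(300,170,375,215)}
for n,(p,d,C) in I.items():
    m=blob(p,(0,0,0),(179,120,48),bx[n]).astype(np.uint8);X=cloud(C,d)
    cn=max(cv2.findContours(m,0,2)[0],key=cv2.contourArea)
    t=X[(m>0)&(X[...,2]>36)&(X[...,2]<46)]
    print(n,'px',cv2.minEnclosingCircle(cn),'top pts',len(t),'mean',t.mean(0).round(1),np.percentile(t,[2,98],axis=0).round(1).tolist())
    b=blob(p,(0,100,40),(12,255,255),bx[n]).astype(np.uint8);cb=max(cv2.findContours(b,0,2)[0],key=cv2.contourArea)
    print('  board',cv2.minAreaRect(plane(C,cb[:,0],10)[:,:2].astype(np.float32)))
p=I['wrist'][0];q=I['side'][0]
cv2.imwrite('pics/v7.png',cv2.cvtColor(np.hstack([p[40:260,180:440],cv2.resize(q[170:225,290:380],None,fx=4,fy=4)]),cv2.COLOR_RGB2BGR))
E
```

```text
t 13.95 tcp [636.3 121.4 164.3] xaxis [ 0.     1.    -0.018] zaxis [-0.046 -0.018 -0.999] F [-0.1 -0.5  0.1] open 88.0
t 14.1 tcp [636.4 121.4 164.5] xaxis [ 0.     1.    -0.017] zaxis [-0.046 -0.017 -0.999] F [ 0.2 -0.1  0. ] open 88.1
wrist px ((277.3412170410156, 185.2013702392578), 37.04796600341797) top pts 4085 mean [630.5 120.2  40.3] [[603.3, 92.7, 38.6], [657.3, 145.9, 41.9]]
  board ((651.0048828125, 121.16065979003906), (75.20260620117188, 158.11642456054688), 82.7621841430664)
scene px ((347.2055358886719, 274.8002014160156), 16.922779083251953) top pts 701 mean [633.9 116.5  39.9] [[606.8, 90.2, 37.2], [660.4, 143.2, 42.4]]
  board ((653.3334350585938, 118.21542358398438), (74.50237274169922, 159.24717712402344), 82.70616912841797)
side px ((329.06817626953125, 194.60227966308594), 10.986841201782227) top pts 171 mean [627.4 116.4  41.1] [[602.0, 91.2, 37.7], [653.4, 145.9, 44.5]]
  board ((697.3388061523438, 106.77581787109375), (77.65079498291016, 58.509613037109375), 76.06783294677734)
```

View pics/v7.png

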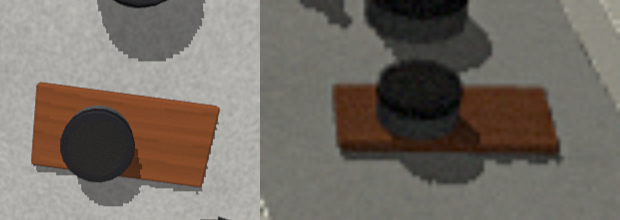

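The tin is where it was, (630,119), so the fingers never enclosed it. I'll use the depth frames from the failed grasp to find where the fingertips really were.

```bash
python3 - <<'E'
from h import *
for n in ('side','scene'):
    p,d,C=load(n+'6.npz',n);X=cloud(C,d)
    p0,d0,_=load(n+'7.npz',n)
    ch=(np.abs(d-d0)>8)|(np.abs(p.astype(int)-p0).sum(2)>60)
    w=(np.abs(X[...,0]-631)<90)&(np.abs(X[...,1]-125)<90)&(X[...,2]>8)&(X[...,2]<75)&ch&(d<d0-8)
    for lo in (8,20,30,40,50,60):
        q=w&(X[...,2]>=lo)&(X[...,2]<lo+12)
        if q.sum()>5: print(n,lo,q.sum(),np.percentile(X[q],[3,50,97],axis=0).round(0)[:,:2].tolist())
    f,cx,cy,T=C
    for P in ((631,119,15),(631,119,40),(631-22,119,15),(631+22,119,15)):
        c=T[:3,:3].T@(np.array(P)-T[:3,3]); print(n,P,(cx-f*c[0]/c[2]).round(),(cy+f*c[1]/c[2]).round())
p,d,C=load('side6.npz','side');q=cv2.resize(p[130:215,290:390],None,fx=6,fy=6,interpolation=cv2.INTER_CUBIC)
cv2.imwrite('pics/v8.png',cv2.cvtColor(q,cv2.COLOR_RGB2BGR))
E
```

```text
side 8 6 [[605.0, 100.0], [690.0, 116.0], [717.0, 156.0]]
side 40 26 [[596.0, 106.0], [655.0, 113.0], [666.0, 123.0]]
side 50 47 [[596.0, 109.0], [654.0, 112.0], [669.0, 127.0]]
side 60 51 [[595.0, 109.0], [655.0, 113.0], [670.0, 126.0]]
side (631, 119, 15) 329.0 197.0
side (631, 119, 40) 330.0 190.0
side (609, 119, 15) 322.0 198.0
side (653, 119, 15) 336.0 197.0
scene (631, 119, 15) 348.0 277.0
scene (631, 119, 40) 349.0 271.0
scene (609, 119, 15) 346.0 267.0
scene (653, 119, 15) 350.0 287.0
```

View pics/v8.png

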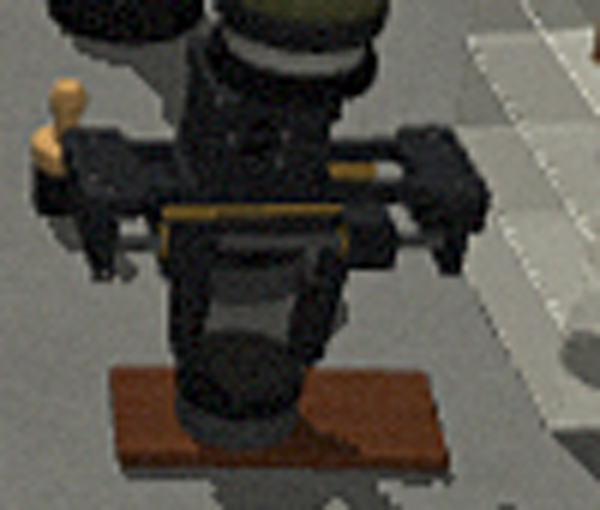

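```bash
python3 - <<'E'
from h import *
def proj(C,P):
    f,cx,cy,T=C;c=T[:3,:3].T@(np.array(P)-T[:3,3]);return (round(cx-f*c[0]/c[2],1),round(cy+f*c[1]/c[2],1))
p,d,C=load('side2.npz','side');X=cloud(C,d);dark=p.max(2)<60
for v in range(255,290,3):
    for lo,hi in ((250,268),(290,305)):
        r=[u for u in range(lo,hi) if dark[v,u] and X[v,u,2]>6]
        if r: print('ram',v,r[0],r[-1],X[v,r[len(r)//2]].round(0))
print('tips expected',proj(C,(440-30,-211,21)),proj(C,(440+30,-211,21)))
p,d,C=load('side6.npz','side');X=cloud(C,d)
for v in range(168,206,2):
    print(v,' '.join('%d:%d,%d,%d'%(u,*X[v,u].round(0)) for u in (319,321,323,326,330,334,338,341,343)))
E
```

```text
ram 255 251 262 [ 393. -232.  139.]
ram 255 295 304 [ 483. -241.  138.]
ram 258 252 267 [ 396. -239.  137.]
ram 258 290 304 [ 474. -236.  126.]
ram 261 250 264 [ 394. -243.  133.]
ram 261 293 304 [ 478. -241.  122.]
ram 264 252 265 [ 396. -244.  125.]
ram 264 293 301 [ 479. -218.   91.]
ram 267 258 265 [ 404. -221.   93.]
ram 267 292 300 [ 477. -220.   84.]
ram 270 258 264 [ 401. -221.   84.]
ram 270 292 299 [ 478. -217.   72.]
ram 273 259 265 [ 404. -219.   72.]
ram 273 292 299 [ 478. -219.   65.]
ram 276 260 265 [ 406. -218.   62.]
ram 276 293 298 [ 478. -220.   56.]
ram 279 260 265 [ 406. -218.   53.]
tips expected (np.float64(264.8), np.float64(286.3)) (np.float64(291.3), np.float64(284.1))
168 319:586,92,134 321:592,94,133 323:598,94,132 326:605,91,134 330:658,238,41 334:671,238,40 338:682,234,42 341:695,243,36 343:665,131,106
170 319:586,88,130 321:591,87,131 323:597,89,129 326:605,90,128 330:618,98,123 334:630,98,122 338:641,97,122 341:649,97,121 343:654,96,122
172 319:586,90,123 321:591,85,126 323:597,88,123 326:644,230,32 330:656,227,33 334:670,230,30 338:684,235,27 341:700,
[... 1499 characters left out ...]
98,40 341:671,134,13 343:678,139,9
196 319:600,119,22 321:354,-832,712 323:607,100,35 326:614,94,39 330:625,91,40 334:637,92,39 338:650,96,35 341:669,126,12 343:674,123,14
198 319:600,115,18 321:604,108,22 323:607,99,29 326:614,91,34 330:625,88,35 334:638,92,32 338:652,99,25 341:666,115,13 343:672,114,13
200 319:600,112,12 321:604,106,16 323:608,99,22 326:616,95,24 330:626,90,26 334:638,92,24 338:653,99,18 341:664,106,12 343:671,110,9
202 319:598,102,13 321:604,105,10 323:608,98,15 326:616,93,18 330:626,89,20 334:639,91,18 338:653,99,11 341:662,99,10 343:669,100,9
204 319:596,94,12 321:601,89,15 323:608,94,11 326:616,91,12 330:627,87,14 334:638,87,13 338:651,90,10 341:660,89,10 343:665,86,12
```

Depth shows the fingertips ended about 27 mm above the reported TCP height. It was the same in the ramekin frame: tips at about z 48 with 21 reported. So they passed just above the tin, and I'll go about 27 mm lower, in steps and watching the force.

>>> {"fn": "move_arm", "kwargs": {
  "targets": [
    {"travel": [0, 0.05, 0.8], "roll": 0, "gripper": 88},
    {"travel": [0, 0.05, 0.9], "roll": 0, "gripper": 88},
    {"travel": [0, 0, 0.9], "roll": 0, "gripper": 88},
    {"travel": [0, 0, 0.9], "roll": 0, "gripper": 88},
    {"travel": [0, 0, 0.8], "roll": 0, "gripper": 88},
    {"travel": [0, 0, 0.3], "roll": 0, "gripper": 88},
    {"travel": [0, 0, 0], "roll": 0, "gripper": 88},
    {"travel": [0, 0, 0], "roll": 0, "gripper": 88}
  ]
}}

```text
time_s: 15.1
tool_pos: [633.7, 119.6, 21.9]
orientation: [0.707, 0.707, -0.022, -0.01]
ft_force: [-0.7, -0.1, 0.2]
opening: 0.998
```

>>> {"fn": "move_arm", "kwargs": {
  "targets": [
    {"travel": [0, -0.08, 0.3], "roll": 0, "gripper": 88},
    {"travel": [0, 0, 0.3], "roll": 0, "gripper": 88},
    {"travel": [0, 0, 0.2], "roll": 0, "gripper": 88},
    {"travel": [0, 0, 0], "roll": 0, "gripper": 88},
    {"travel": [0, 0, 0], "roll": 0, "gripper": 88}
  ]
}}

```text
time_s: 15.72
tool_pos: [631.0, 119.6, -2.1]
orientation: [0.707, 0.706, -0.021, -0.01]
ft_force: [-0.3, 0.1, 0.7]
opening: 1.001
```

No contact at a reported z of -2, which confirms the offset.

>>> {"fn": "move_arm", "kwargs": {
  "targets": [
    {"travel": [0, 0, 0.2], "roll": 0, "gripper": 88},
    {"travel": [0, 0, 0], "roll": 0, "gripper": 88},
    {"travel": [0, 0, 0], "roll": 0, "gripper": 45},
    {"travel": [0, 0, 0], "roll": 0, "gripper": 45},
    {"travel": [0, 0, 0], "roll": 0, "gripper": 45},
    {"travel": [0, 0, 0], "roll": 0, "gripper": 45},
    {"travel": [0, 0, 0], "roll": 0, "gripper": 45}
  ],
  "newtons": 12
}}

```text
time_s: 16.6
tool_pos: [631.0, 119.6, -8.0]
orientation: [0.707, 0.706, -0.02, -0.01]
ft_force: [-0.2, 0.4, 0.5]
opening: 0.702
```

>>> {"fn": "move_arm", "kwargs": {
  "targets": [
    {"travel": [0, 0, -0.5], "roll": 0, "gripper": 45},
    {"travel": [0, 0, -0.8], "roll": 0, "gripper": 45},
    {"travel": [0, 0, -0.8], "roll": 0, "gripper": 45},
    {"travel": [0, 0, -0.5], "roll": 0, "gripper": 45},
    {"travel": [-0.3, -0.5, 0], "roll": 0, "gripper": 45},
    {"travel": [-0.5, -0.8, 0], "roll": 0, "gripper": 45},
    {"travel": [-0.5, -0.8, 0], "roll": 0, "gripper": 45},
    {"travel": [-0.5, -0.8, 0], "roll": 0, "gripper": 45},
    {"travel": [-0.5, -0.8, 0], "roll": 0, "gripper": 45},
    {"travel": [-0.5, -0.8, 0], "roll": 0, "gripper": 45},
    {"travel": [-0.5, -0.8, 0], "roll": 0, "gripper": 45},
    {"travel": [0, 0, 0], "roll": 0, "gripper": 45}
  ]
}}

```text
time_s: 18.1
tool_pos: [472.6, 19.9, 86.8]
orientation: [0.708, 0.706, -0.018, -0.008]
ft_force: [0.3, 1.0, -2.1]
opening: 0.703
```

```bash
python3 - <<'E'
from h import *
st()
S=shot('scene','scene9')
E
```

```text
t 18.1 tcp [472.6  19.9  86.8] xaxis [ 0.002  1.    -0.015] zaxis [-0.036 -0.015 -0.999] F [ 0.3  1.  -2.1] open 62.0
```

>>> {"fn": "move_arm", "kwargs": {
  "targets": [
    {"travel": [-0.4, -0.6, 0.2], "roll": 0, "gripper": 45},
    {"travel": [-0.4, -0.6, 0.5], "roll": 0, "gripper": 45},
    {"travel": [0, 0, 0.6], "roll": 0, "gripper": 45},
    {"travel": [0, 0, 0.6], "roll": 0, "gripper": 45},
    {"travel": [0, 0, 0.4], "roll": 0, "gripper": 45},
    {"travel": [0, 0, 0], "roll": 0, "gripper": 45},
    {"travel": [0, 0, 0], "roll": 0, "gripper": 45}
  ]
}}

```text
time_s: 19.02
tool_pos: [451.0, 4.9, 18.5]
orientation: [0.706, 0.708, -0.006, -0.004]
ft_force: [0.1, -1.1, -0.4]
opening: 0.709
```

```bash
python3 - <<'E'
from h import *
st()
I={n:shot(n,n+'10') for n in ('scene','side')}
p,q=I['side'][0],I['scene'][0]
cv2.imwrite('pics/v10.png',cv2.cvtColor(np.hstack([cv2.resize(p[160:270,210:320],None,fx=3.5,fy=3.5),cv2.resize(q[140:250,210:320],None,fx=3.5,fy=3.5)]),cv2.COLOR_RGB2BGR))
E
```

```text
t 19.025 tcp [451.    4.9  18.5] xaxis [-0.003  1.    -0.003] zaxis [-0.013 -0.003 -1.   ] F [ 0.1 -1.1 -0.4] open 62.5
```

View pics/v10.png

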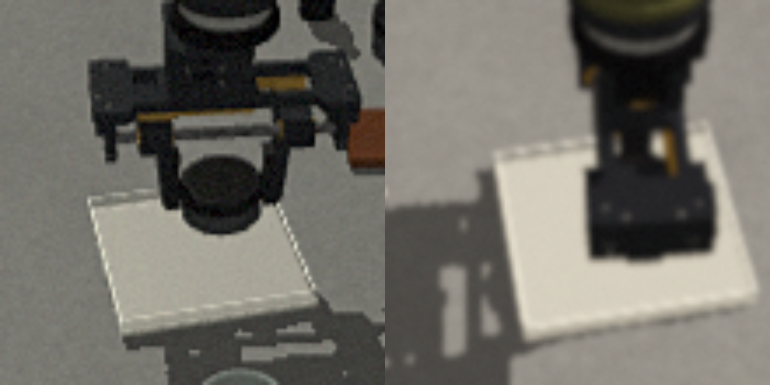

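```bash
python3 - <<'E'
from h import *
S=load('scene1.npz','scene')
m=blob(S[0],(0,0,150),(40,60,255),(230,160,335,260)).astype(np.uint8);cn=max(cv2.findContours(m,0,2)[0],key=cv2.contourArea)
print(m.sum(),cv2.boundingRect(cn),[cv2.minAreaRect(plane(S[2],cn[:,0],z)[:,:2].astype(np.float32)) for z in (7,14)])
D=load('side10.npz','side');X=cloud(D[2],D[1]);b=(D[0].max(2)<60)&(np.hypot(X[...,0]-450,X[...,1]-5)<50)&(X[...,2]>55)&(X[...,2]<75);print(b.sum(),np.percentile(X[b],[2,50,98],axis=0).round(1))
E
```

```text
3668 (241, 174, 77, 63) [((428.7691650390625, -5.616462707519531), (160.34231567382812, 152.2634735107422), 6.902998447418213), ((434.37890625, -5.8588714599609375), (158.73709106445312, 150.73916625976562), 6.902989864349365)]
403 [[409.8 -25.8  56.1]
 [450.8  -4.   66.9]
 [493.   26.3  72.7]]
```

>>> {"fn": "move_arm", "kwargs": {
  "targets": [
    {"travel": [-0.4, -0.6, 0], "roll": 0, "gripper": 45},
    {"travel": [0, -0.1, 0], "roll": 0, "gripper": 45},
    {"travel": [0, 0, 0], "roll": 0, "gripper": 45},
    {"travel": [0, 0, 0], "roll": 0, "gripper": 45}
  ]
}}

```text
time_s: 19.62
tool_pos: [432.7, -6.2, 20.1]
orientation: [0.706, 0.708, -0.003, -0.003]
ft_force: [-0.0, 0.6, -1.5]
opening: 0.705
```

Well centred at (432.7, -6.2). Lowering to a reported z of about -14.

>>> {"fn": "move_arm", "kwargs": {
  "targets": [
    {"travel": [0, 0, 0.4], "roll": 0, "gripper": 45},
    {"travel": [0, 0, 0.3], "roll": 0, "gripper": 45},
    {"travel": [0, 0, 0.15], "roll": 0, "gripper": 45},
    {"travel": [0, 0, 0.15], "roll": 0, "gripper": 45},
    {"travel": [0, 0, 0], "roll": 0, "gripper": 45}
  ]
}}

```text
time_s: 20.25
tool_pos: [437.2, -3.8, -10.0]
orientation: [0.706, 0.708, 0.0, -0.001]
ft_force: [-0.1, -1.0, -1.1]
opening: 0.704
```

>>> {"fn": "move_arm", "kwargs": {
  "targets": [
    {"travel": [-0.06, -0.15, 0.05], "roll": 0, "gripper": 45},
    {"travel": [0, 0, 0.1], "roll": 0, "gripper": 45},
    {"travel": [0, 0, 0], "roll": 0, "gripper": 45}
  ]
}}

```text
time_s: 20.62
tool_pos: [433.8, -5.0, -14.3]
orientation: [0.706, 0.708, 0.001, -0.001]
ft_force: [-0.2, -0.6, -1.2]
opening: 0.703
```

>>> {"fn": "move_arm", "kwargs": {
  "targets": [
    {"travel": [0, 0, 0.08], "roll": 0, "gripper": 45},
    {"travel": [0, 0, 0.05], "roll": 0, "gripper": 45},
    {"travel": [0, 0, 0], "roll": 0, "gripper": 45}
  ]
}}

```text
time_s: 21.0
tool_pos: [435.0, -4.7, -16.6]
orientation: [0.706, 0.709, 0.002, 0.0]
ft_force: [0.0, -0.6, -0.6]
opening: 0.7
```

>>> {"fn": "move_arm", "kwargs": {
  "targets": [
    {"travel": [0, 0, 0], "roll": 0, "gripper": 70},
    {"travel": [0, 0, 0], "roll": 0, "gripper": 82},
    {"travel": [0, 0, 0], "roll": 0, "gripper": 82},
    {"travel": [0, 0, -0.5], "roll": 0, "gripper": 82},
    {"travel": [0, 0, -0.9], "roll": 0, "gripper": 88},
    {"travel": [0, 0, -0.9], "roll": 0, "gripper": 88},
    {"travel": [0, 0, -0.9], "roll": 0, "gripper": 88},
    {"travel": [0, 0, -0.9], "roll": 0, "gripper": 88},
    {"travel": [0, 0, -0.9], "roll": 0, "gripper": 88},
    {"travel": [0, 0, -0.9], "roll": 0, "gripper": 88},
    {"travel": [0, 0, 0], "roll": 0, "gripper": 88}
  ]
}}

```text
time_s: 22.38
tool_pos: [435.3, -6.4, 145.6]
orientation: [0.705, 0.709, -0.0, 0.003]
ft_force: [-0.5, -0.4, -0.4]
opening: 0.997
```

```bash
python3 - <<'E'
from h import *
st();p,d,C=shot('wrist','wrist11');st()
m=blob(p,(0,0,0),(179,120,50),(180,40,400,250)).astype(np.uint8);cn=max(cv2.findContours(m,0,2)[0],key=cv2.contourArea);X=cloud(C,d)
print('tin',cv2.minEnclosingCircle(plane(C,cn[:,0],33)[:,:2].astype(np.float32)),np.median(X[m>0],0))
m=blob(p,(0,0,150),(40,60,255),(150,40,400,255)).astype(np.uint8);cn=max(cv2.findContours(m,0,2)[0],key=cv2.contourArea)
print('tier',cv2.boundingRect(cn),cv2.minAreaRect(plane(C,cn[:,0],14)[:,:2].astype(np.float32)))
I=shot('scene','scene11')
p,d,C=I;X=cloud(C,d)
b=blob(p,(8,80,90),(25,200,255),(190,260,275,345))&(X[...,2]>44)
t=X[b];print('brush top S',t.shape,t.mean(0),cv2.minAreaRect(t[:,:2].astype(np.float32)))
E
```

```text
t 22.375 tcp [435.3  -6.4 145.6] xaxis [-0.005  1.    -0.005] zaxis [ 0.004 -0.005 -1.   ] F [-0.5 -0.4 -0.4] open 87.9
t 22.425 tcp [434.7  -6.6 144.8] xaxis [-0.005  1.    -0.005] zaxis [ 0.003 -0.005 -1.   ] F [-0.6  0.3  0.3] open 87.6
tin ((434.50494384765625, -4.228246212005615), 31.082950592041016) [434.08587365  -3.28800111  33.30032133]
tier (163, 78, 227, 177) ((431.6726989746094, 3.7062225341796875), (183.26516723632812, 148.0699005126953), 0.21782469749450684)
brush top S (1290, 3) [ 679.93907378 -112.42242003   55.13969072] ((806.5593872070312, -50.136322021484375), (347.8427734375, 118.23526000976562), 25.119779586791992)
```

Tin is at (434.5, -4.2) with its top at 33 mm, against a tier centre of (433, -5.5). That is good. On to the brush.

>>> {"fn": "move_arm", "kwargs": {
  "targets": [
    {"travel": [0, 0, -0.6], "roll": 0, "gripper": 88},
    {"travel": [-0.4, 0.8, -0.2], "roll": 0, "gripper": 88},
    {"travel": [-0.4, 0.9, -0.2], "roll": 0, "gripper": 88},
    {"travel": [-0.4, 0.9, -0.2], "roll": 0, "gripper": 88},
    {"travel": [-0.4, 0.9, -0.2], "roll": 0, "gripper": 88},
    {"travel": [-0.4, 0.9, 0], "roll": 0, "gripper": 88},
    {"travel": [-0.4, 0.9, 0], "roll": 0, "gripper": 88},
    {"travel": [-0.4, 0.9, 0], "roll": 0, "gripper": 88},
    {"travel": [-0.3, 0.6, 0], "roll": 0, "gripper": 88},
    {"travel": [0, 0, 0], "roll": 0, "gripper": 88},
    {"travel": [0, 0, 0], "roll": 0, "gripper": 88}
  ]
}}

```text
time_s: 23.85
tool_pos: [635.4, -101.4, 167.9]
orientation: [0.703, 0.711, -0.014, -0.006]
ft_force: [-0.3, 1.1, 0.7]
opening: 0.998
```

```bash
python3 - <<'E'
from h import *
st();p,d,C=shot('wrist','wrist12');S=shot('scene','scene12');st()
X=cloud(C,d);hsv=cv2.cvtColor(p,cv2.COLOR_RGB2HSV)
up=((X[...,2]>40)&(X[...,2]<60)&(np.hypot(X[...,0]-670,X[...,1]+105)<85)).astype(np.uint8)
n,l,s,c=cv2.connectedComponentsWithStats(up);i=1+s[1:,4].argmax();t=X[l==i]
print('brush W',len(t),t.mean(0),cv2.minAreaRect(t[:,:2].astype(np.float32)),s[i])
ck=((hsv[...,0]>8)&(hsv[...,0]<25)&(hsv[...,1]>100)&(X[...,2]<12)&(X[...,2]>3)&(np.hypot(X[...,0]-670,X[...,1]+105)<85))
print('cork W',ck.sum(),cv2.minEnclosingCircle(X[ck][:,:2].astype(np.float32)),np.percentile(X[ck],[.5,50,99.5],axis=0).round(1).tolist())
p2,d2,C2=S;X=cloud(C2,d2)
up=((X[...,2]>42)&(X[...,2]<60)&(np.hypot(X[...,0]-670,X[...,1]+105)<85)).astype(np.uint8)
if up.any():
  n,l,s,c=cv2.connectedComponentsWithStats(up);i=1+s[1:,4].argmax();t=X[l==i];print('brush S',len(t),t.mean(0),cv2.minAreaRect(t[:,:2].astype(np.float32)))
E
```

```text
t 23.85 tcp [ 635.4 -101.4  167.9] xaxis [-0.012  1.    -0.012] zaxis [-0.028 -0.012 -1.   ] F [-0.3  1.1  0.7] open 88.0
t 23.95 tcp [ 635.5 -101.5  168.4] xaxis [-0.012  1.    -0.012] zaxis [-0.028 -0.013 -1.   ] F [0.1 0.  0.4] open 87.9
brush W 6957 [ 670.07501776 -106.37136111   47.44149215] ((671.4584350585938, -109.86830139160156), (42.00450897216797, 118.11116027832031), 35.008731842041016) [ 268  125  112  136 6957]
cork W 8202 ((668.2581176757812, -108.76846313476562), 62.7504997253418) [[607.8, -169.1, 4.4], [668.5, -100.4, 6.4], [729.0, -47.5, 8.3]]
brush S 1352 [ 676.93648294 -112.90104491   47.36622646] ((674.46533203125, -111.90740966796875), (40.856605529785156, 118.62687683105469), 34.78955841064453)
```

View pics/wrist12.png

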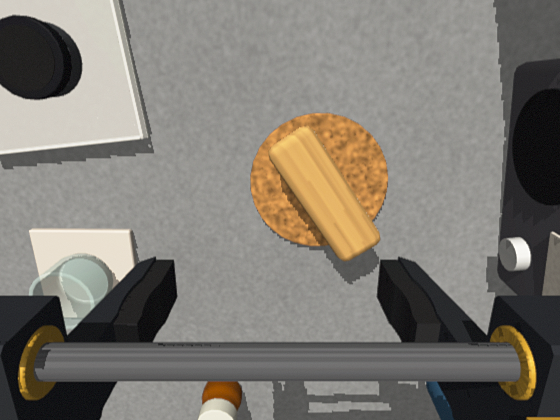

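The wrist view shows the beech brush at (325,195), lying diagonally on the cork. It is centred at about (672,-110.5), long axis at 125°, so the jaws must point along 35°. The ramekin is still on the tile and the tin in the tier. I'll translate and then roll.

>>> {"fn": "move_arm", "kwargs": {
  "targets": [
    {"travel": [-0.15, 0.6, 0.3], "roll": 0, "gripper": 88},
    {"travel": [-0.1, 0.7, 0.3], "roll": 0, "gripper": 88},
    {"travel": [0, 0, 0], "roll": -0.85, "gripper": 88},
    {"travel": [0, 0, 0], "roll": -0.85, "gripper": 88},
    {"travel": [0, 0, 0], "roll": -0.85, "gripper": 88},
    {"travel": [0, 0, 0], "roll": -0.85, "gripper": 88},
    {"travel": [0, 0, 0], "roll": 0, "gripper": 88},
    {"travel": [0, 0, 0], "roll": 0, "gripper": 88}
  ]
}}

```text
time_s: 24.95
tool_pos: [671.1, -106.1, 150.4]
orientation: [0.455, 0.891, -0.013, -0.01]
ft_force: [1.0, -0.7, 1.0]
opening: 0.999
```

```bash
cat >> h.py <<'E'
def need(x,y,z,jaw=None): # shift in tool axes units of 30 mm; roll units
    s=env.read_state(); M=R.from_quat(s['orientation']).as_matrix()
    print('need travel',(M.T@(np.array([x,y,z])-s['tool_pos'])/30).round(2), 'jaw',np.degrees(np.arctan2(M[1,1],M[0,1])).round(1))
E
python3 -c "
from h import *
st();need(672,-110.5,-3)"
```

```text
t 24.95 tcp [ 671.1 -106.1  150.4] xaxis [-0.587  0.81   0.005] zaxis [-0.029 -0.015 -0.999] F [ 1.  -0.7  1. ] open 88.0
need travel [-0.16  0.1   5.11] jaw 35.9
```

>>> {"fn": "move_arm", "kwargs": {
  "targets": [
    {"travel": [-0.15, 0.1, 0.5], "roll": 0, "gripper": 88},
    {"travel": [0, 0, 0.9], "roll": 0, "gripper": 88},
    {"travel": [0, 0, 0.9], "roll": 0, "gripper": 88},
    {"travel": [0, 0, 0.9], "roll": 0, "gripper": 88},
    {"travel": [0, 0, 0.6], "roll": 0, "gripper": 88},
    {"travel": [0, 0, 0], "roll": 0, "gripper": 88},
    {"travel": [0, 0, 0], "roll": 0, "gripper": 88}
  ]
}}

```text
time_s: 25.82
tool_pos: [673.7, -110.8, 29.6]
orientation: [0.457, 0.889, -0.015, -0.009]
ft_force: [0.3, 0.1, 0.3]
opening: 0.996
```

```bash
python3 -c "
from h import *
st();need(672,-110.5,-3)"
```

```text
t 25.825 tcp [ 673.7 -110.8   29.6] xaxis [-0.581  0.814  0.003] zaxis [-0.029 -0.018 -0.999] F [0.3 0.1 0.3] open 87.8
need travel [ 0.04 -0.    1.09] jaw 35.5
```

>>> {"fn": "move_arm", "kwargs": {
  "targets": [
    {"travel": [0, 0, 0.4], "roll": 0, "gripper": 88},
    {"travel": [0, 0, 0.4], "roll": 0, "gripper": 88},
    {"travel": [0, 0, 0.25], "roll": 0, "gripper": 88},
    {"travel": [0, 0, 0], "roll": 0, "gripper": 88},
    {"travel": [0, 0, 0], "roll": 0, "gripper": 88},
    {"travel": [0, 0, 0], "roll": 0, "gripper": 30},
    {"travel": [0, 0, 0], "roll": 0, "gripper": 30},
    {"travel": [0, 0, 0], "roll": 0, "gripper": 30},
    {"travel": [0, 0, 0], "roll": 0, "gripper": 30},
    {"travel": [0, 0, 0], "roll": 0, "gripper": 30},
    {"travel": [0, 0, 0], "roll": 0, "gripper": 30}
  ],
  "newtons": 15
}}

```text
time_s: 27.2
tool_pos: [674.6, -111.6, -1.3]
orientation: [0.458, 0.889, -0.014, -0.007]
ft_force: [-0.1, 0.2, -0.3]
opening: 0.478
```

```bash
python3 -c "
from h import *
st()"
```

```text
t 27.2 tcp [ 674.6 -111.6   -1.3] xaxis [-0.581  0.814 -0.   ] zaxis [-0.025 -0.018 -1.   ] F [-0.1  0.2 -0.3] open 42.1
```

Gripped at 42 mm. Lifting and rolling.

>>> {"fn": "move_arm", "kwargs": {
  "targets": [
    {"travel": [0, 0, -0.5], "roll": 0, "gripper": 30},
    {"travel": [0, 0, -0.8], "roll": 0, "gripper": 30},
    {"travel": [0, 0, -0.8], "roll": 0, "gripper": 30},
    {"travel": [0, 0, -0.5], "roll": 0, "gripper": 30},
    {"travel": [0, 0, 0], "roll": -0.8, "gripper": 30},
    {"travel": [0, 0, 0], "roll": -0.8, "gripper": 30},
    {"travel": [0, 0, 0], "roll": -0.8, "gripper": 30},
    {"travel": [0, 0, 0], "roll": -0.8, "gripper": 30},
    {"travel": [0, 0, 0], "roll": -0.8, "gripper": 30},
    {"travel": [0, 0, 0], "roll": -0.7, "gripper": 30},
    {"travel": [0, 0, 0], "roll": 0, "gripper": 30},
    {"travel": [0, 0, 0], "roll": 0, "gripper": 30}
  ]
}}

```text
time_s: 28.7
tool_pos: [679.8, -110.2, 92.4]
orientation: [0.054, 0.998, -0.01, -0.007]
ft_force: [0.7, -0.4, -1.5]
opening: 0.477
```

```bash
python3 -c "
from h import *
st();need(653,120,60)"
```

```text
t 28.7 tcp [ 679.8 -110.2   92.4] xaxis [-0.994  0.108  0.013] zaxis [-0.016 -0.02  -1.   ] F [ 0.7 -0.4 -1.5] open 42.0
need travel [1.7  7.56 0.94] jaw 83.8
```

>>> {"fn": "move_arm", "kwargs": {
  "targets": [
    {"travel": [0.1, 0.5, 0], "roll": 0, "gripper": 30},
    {"travel": [0.17, 0.8, 0], "roll": 0, "gripper": 30},
    {"travel": [0.17, 0.8, 0], "roll": 0, "gripper": 30},
    {"travel": [0.17, 0.8, 0], "roll": 0, "gripper": 30},
    {"travel": [0.17, 0.8, 0], "roll": 0, "gripper": 30},
    {"travel": [0.17, 0.8, 0], "roll": 0, "gripper": 30},
    {"travel": [0.17, 0.8, 0], "roll": 0, "gripper": 30},
    {"travel": [0.17, 0.8, 0], "roll": 0, "gripper": 30},
    {"travel": [0.17, 0.8, 0], "roll": 0, "gripper": 30},
    {"travel": [0.1, 0.4, 0], "roll": 0, "gripper": 30},
    {"travel": [0, 0, 0], "roll": 0, "gripper": 30},
    {"travel": [0, 0, 0], "roll": 0, "gripper": 30}
  ]
}}

```text
time_s: 30.2
tool_pos: [652.8, 132.1, 90.6]
orientation: [0.054, 0.998, -0.008, -0.008]
ft_force: [0.2, -0.4, -1.6]
opening: 0.475
```

```bash
python3 -c "
from h import *
st();need(653,120,20);S=shot('scene','scene13');D=shot('side','side13')
for n,(p,d,C) in (('S',S),('D',D)):
  X=cloud(C,d);h=cv2.cvtColor(p,cv2.COLOR_RGB2HSV);m=(h[...,0]>10)&(h[...,0]<25)&(h[...,1]>70)&(h[...,2]>70)&(np.hypot(X[...,0]-653,X[...,1]-120)<110)&(X[...,2]>90)&(X[...,2]<160)
  t=X[m];print(n,len(t),t.mean(0),cv2.minAreaRect(t[:,:2].astype(np.float32)))
"
```

```text
t 30.2 tcp [652.8 132.1  90.6] xaxis [-0.994  0.109  0.014] zaxis [-0.016 -0.016 -1.   ] F [ 0.2 -0.4 -1.6] open 41.8
need travel [-0.09 -0.36  2.36] jaw 83.8
S 1054 [678.87269346 127.98773889 137.67999303] ((670.1695556640625, 131.7345428466797), (45.91618347167969, 87.40708923339844), 83.92928314208984)
D 286 [639.42838134 123.14138264 136.77112007] ((651.3113403320312, 133.22601318359375), (45.92573547363281, 119.23589324951172), 83.54076385498047)
```

>>> {"fn": "move_arm", "kwargs": {
  "targets": [
    {"travel": [-0.09, -0.36, 0.3], "roll": 0, "gripper": 30},
    {"travel": [0, 0, 0.6], "roll": 0, "gripper": 30},
    {"travel": [0, 0, 0.6], "roll": 0, "gripper": 30},
    {"travel": [0, 0, 0.5], "roll": 0, "gripper": 30},
    {"travel": [0, 0, 0.2], "roll": 0, "gripper": 30},
    {"travel": [0, 0, 0], "roll": 0, "gripper": 30},
    {"travel": [0, 0, 0], "roll": 0, "gripper": 30}
  ]
}}

```text
time_s: 31.18
tool_pos: [652.9, 116.1, 18.2]
orientation: [0.056, 0.998, -0.009, -0.009]
ft_force: [0.8, 0.1, -1.1]
opening: 0.479
```

```bash
python3 -c "
from h import *
st();need(653,119.5,3)"
```

```text
t 31.175 tcp [652.9 116.1  18.2] xaxis [-0.994  0.112  0.017] zaxis [-0.019 -0.017 -1.   ] F [ 0.8  0.1 -1.1] open 42.2
need travel [-0.    0.12  0.5 ] jaw 83.6
```

>>> {"fn": "move_arm", "kwargs": {
  "targets": [
    {"travel": [0, 0.13, 0.2], "roll": 0, "gripper": 30},
    {"travel": [0, 0, 0.15], "roll": 0, "gripper": 30},
    {"travel": [0, 0, 0.1], "roll": 0, "gripper": 30},
    {"travel": [0, 0, 0], "roll": 0, "gripper": 30},
    {"travel": [0, 0, 0], "roll": 0, "gripper": 30}
  ]
}}

```text
time_s: 31.8
tool_pos: [653.9, 120.7, 5.0]
orientation: [0.056, 0.998, -0.009, -0.008]
ft_force: [0.4, 0.7, -0.7]
opening: 0.477
```

```bash
python3 -c "
from h import *
st();need(653,119.5,3)"
```

```text
t 31.8 tcp [653.9 120.7   5. ] xaxis [-0.994  0.112  0.015] zaxis [-0.017 -0.016 -1.   ] F [ 0.4  0.7 -0.7] open 42.1
need travel [ 0.02 -0.04  0.07] jaw 83.6
```

>>> {"fn": "move_arm", "kwargs": {
  "targets": [
    {"travel": [0, 0, 0.07], "roll": 0, "gripper": 30},
    {"travel": [0, 0, 0], "roll": 0, "gripper": 30},
    {"travel": [0, 0, 0], "roll": 0, "gripper": 55},
    {"travel": [0, 0, 0], "roll": 0, "gripper": 75},
    {"travel": [0, 0, 0], "roll": 0, "gripper": 75},
    {"travel": [0, 0, 0], "roll": 0, "gripper": 75},
    {"travel": [0, 0, -0.5], "roll": 0, "gripper": 75},
    {"travel": [0, 0, -0.9], "roll": 0, "gripper": 75},
    {"travel": [0, 0, -0.9], "roll": 0, "gripper": 75},
    {"travel": [0, 0, -0.9], "roll": 0, "gripper": 75},
    {"travel": [0, 0, -0.9], "roll": 0, "gripper": 75},
    {"travel": [0, 0, 0], "roll": 0, "gripper": 75}
  ]
}}

```text
time_s: 33.3
tool_pos: [658.2, 125.1, 140.8]
orientation: [0.056, 0.998, -0.006, -0.004]
ft_force: [1.0, -0.5, 0.1]
opening: 0.853
```

```bash
python3 - <<'E'
from h import *
st();I={'W':shot('wrist','wrist14'),'S':shot('scene','scene14'),'D':shot('side','side14')}
for n,(p,d,C) in I.items():
    X=cloud(C,d)
    m=(np.hypot(X[...,0]-653,X[...,1]-120)<75)&(X[...,2]>44)&(X[...,2]<60);t=X[m]
    if len(t): print('brush',n,len(t),np.median(t,0).round(1),cv2.minAreaRect(t[:,:2].astype(np.float32)))
    h=cv2.cvtColor(p,cv2.COLOR_RGB2HSV)
    m=(h[...,0]<12)&(h[...,1]>110)&(h[...,2]>40)&(np.hypot(X[...,0]-653,X[...,1]-120)<95)&(X[...,2]>6)&(X[...,2]<15);t=X[m]
    if len(t): print(' board',cv2.minAreaRect(t[:,:2].astype(np.float32)))
E
```

```text
t 33.3 tcp [658.2 125.1 140.8] xaxis [-0.994  0.112  0.006] zaxis [-0.008 -0.012 -1.   ] F [ 1.  -0.5  0.1] open 75.1
brush W 8726 [645.3 122.9  51.9] ((651.4721069335938, 122.19645690917969), (41.96144104003906, 118.23882293701172), 83.61381530761719)
 board ((650.43310546875, 120.59489440917969), (75.27022552490234, 157.96461486816406), 82.79891204833984)
brush S 1292 [661.6 118.9  51.4] ((655.3779296875, 120.5028305053711), (41.88149642944336, 117.58551788330078), 83.80480194091797)
 board ((652.8013305664062, 118.42106628417969), (73.89092254638672, 159.08206176757812), 82.98431396484375)
brush D 386 [651.1 114.3  52. ] ((651.912841796875, 120.14515686035156), (41.357479095458984, 118.13922882080078), 84.15367889404297)
 board ((649.911376953125, 116.456787109375), (73.18787384033203, 158.07472229003906), 82.72920989990234)
```

Brush is on the board within about 3 mm and 1°. Now I'll roll back and return for the ramekin.

>>> {"fn": "move_arm", "kwargs": {
  "targets": [
    {"travel": [0, 0, -0.6], "roll": 1, "gripper": 88},
    {"travel": [0, 0, -0.6], "roll": 1, "gripper": 88},
    {"travel": [0, 0, -0.6], "roll": 1, "gripper": 88},
    {"travel": [0, 0, 0], "roll": 1, "gripper": 88},
    {"travel": [0, 0, 0], "roll": 1, "gripper": 88},
    {"travel": [0, 0, 0], "roll": 1, "gripper": 88},
    {"travel": [0, 0, 0], "roll": 1, "gripper": 88},
    {"travel": [0, 0, 0], "roll": 1, "gripper": 88},
    {"travel": [0, 0, 0], "roll": 0, "gripper": 88},
    {"travel": [0, 0, 0], "roll": 0, "gripper": 88}
  ]
}}

```text
time_s: 34.7
tool_pos: [649.7, 119.2, 178.6]
orientation: [0.699, 0.715, -0.022, -0.005]
ft_force: [0.5, 0.0, -0.2]
opening: 0.998
```

```bash
python3 -c "
from h import *
st();need(440,-205,190)"
```

```text
t 34.7 tcp [649.7 119.2 178.6] xaxis [-0.023  0.999 -0.023] zaxis [-0.037 -0.024 -0.999] F [ 0.5  0.  -0.2] open 87.9
need travel [-10.65  -7.24   0.15] jaw 1.3
```

>>> {"fn": "move_arm", "kwargs": {
  "targets": [
    {"travel": [-0.6, -0.4, 0], "roll": 0, "gripper": 88},
    {"travel": [-1, -0.65, 0], "roll": 0, "gripper": 88},
    {"travel": [-1, -0.65, 0], "roll": 0, "gripper": 88},
    {"travel": [-1, -0.65, 0], "roll": 0, "gripper": 88},
    {"travel": [-1, -0.65, 0], "roll": 0, "gripper": 88},
    {"travel": [-1, -0.65, 0], "roll": 0, "gripper": 88},
    {"travel": [-1, -0.65, 0], "roll": 0, "gripper": 88},
    {"travel": [-1, -0.65, 0], "roll": 0, "gripper": 88},
    {"travel": [-1, -0.65, 0], "roll": 0, "gripper": 88},
    {"travel": [-1, -0.65, 0], "roll": 0, "gripper": 88},
    {"travel": [-0.5, -0.4, 0], "roll": 0, "gripper": 88},
    {"travel": [0, 0, 0], "roll": 0, "gripper": 88}
  ]
}}

```text
time_s: 36.2
tool_pos: [453.5, -200.2, 189.3]
orientation: [0.688, 0.725, -0.022, -0.009]
ft_force: [0.2, 0.8, 0.6]
opening: 0.997
```

```bash
python3 - <<'E'
from h import *
st();need(440,-208,190);p,d,C=shot('wrist','wrist15');st()
cv2.imwrite('pics/v15.png',cv2.cvtColor(p,cv2.COLOR_RGB2BGR))
E
```

```text
t 36.2 tcp [ 453.5 -200.2  189.3] xaxis [-0.053  0.998 -0.018] zaxis [-0.043 -0.02  -0.999] F [0.2 0.8 0.6] open 87.9
need travel [-0.24 -0.47  0.  ] jaw 3.0
t 36.25 tcp [ 454.3 -199.2  189.5] xaxis [-0.055  0.998 -0.018] zaxis [-0.042 -0.02  -0.999] F [ 0.3  0.5 -0.2] open 88.3
```

View pics/v15.png

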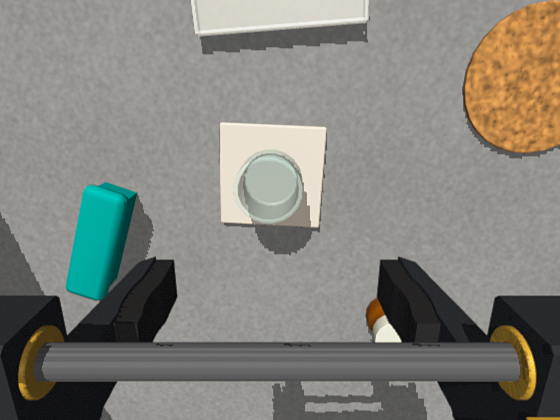

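The glass rim is centred at about (269.5,186.5) and its inner floor at (271,180). The tile is beneath it and the cork is clear.

```bash
python3 - <<'E'
from h import *
p,d,C=load('wrist15.npz','wrist')
print(plane(C,[(269.5,186.5)],53),plane(C,[(271,180)],12))
P=plane(C,[(269.5,186.5)],53)[0]*.5+plane(C,[(271,180)],12)[0]*.5
need(P[0],P[1],100)
E
```

```text
[[ 441.17850643 -205.93226424   53.        ]] [[ 440.30975712 -211.41498583   12.        ]]
need travel [-0.24 -0.34  3.  ] jaw 3.1
```

>>> {"fn": "move_arm", "kwargs": {
  "targets": [
    {"travel": [-0.24, -0.3, 0.3], "roll": 0, "gripper": 88},
    {"travel": [0, 0, 0.8], "roll": 0, "gripper": 88},
    {"travel": [0, 0, 0.8], "roll": 0, "gripper": 88},
    {"travel": [0, 0, 0.7], "roll": 0, "gripper": 88},
    {"travel": [0, 0, 0.5], "roll": 0, "gripper": 88},
    {"travel": [0, 0, 0], "roll": 0, "gripper": 88},
    {"travel": [0, 0, 0], "roll": 0, "gripper": 88}
  ]
}}

```text
time_s: 37.12
tool_pos: [443.1, -204.8, 92.8]
orientation: [0.683, 0.73, -0.02, -0.009]
ft_force: [0.1, -0.6, 0.4]
opening: 1.002
```

```bash
python3 -c "
from h import *
st();need(440.5,-209.5,40)"
```

```text
t 37.125 tcp [ 443.1 -204.8   92.8] xaxis [-0.066  0.998 -0.014] zaxis [-0.041 -0.017 -0.999] F [ 0.1 -0.6  0.4] open 88.3
need travel [-0.12 -0.02  1.77] jaw 3.8
```

>>> {"fn": "move_arm", "kwargs": {
  "targets": [
    {"travel": [-0.12, 0, 0.6], "roll": 0, "gripper": 88},
    {"travel": [0, 0, 0.6], "roll": 0, "gripper": 88},
    {"travel": [0, 0, 0.5], "roll": 0, "gripper": 88},
    {"travel": [0, 0, 0], "roll": 0, "gripper": 88},
    {"travel": [0, 0, 0], "roll": 0, "gripper": 88}
  ]
}}

```text
time_s: 37.75
tool_pos: [445.4, -210.1, 44.6]
orientation: [0.683, 0.73, -0.018, -0.005]
ft_force: [-0.7, -0.5, 0.9]
opening: 0.995
```

```bash
python3 -c "
from h import *
st();need(440.5,-209.5,-2)"
```

```text
t 37.75 tcp [ 445.4 -210.1   44.6] xaxis [-0.066  0.998 -0.017] zaxis [-0.032 -0.019 -0.999] F [-0.7 -0.5  0.9] open 87.7
need travel [ 0.06 -0.11  1.56] jaw 3.8
```

>>> {"fn": "move_arm", "kwargs": {
  "targets": [
    {"travel": [0.04, -0.2, 0.4], "roll": 0, "gripper": 88},
    {"travel": [0, -0.1, 0.4], "roll": 0, "gripper": 88},
    {"travel": [0, 0, 0.4], "roll": 0, "gripper": 88},
    {"travel": [0, 0, 0.3], "roll": 0, "gripper": 88},
    {"travel": [0, 0, 0], "roll": 0, "gripper": 88},
    {"travel": [0, 0, 0], "roll": 0, "gripper": 88}
  ]
}}

```text
time_s: 38.5
tool_pos: [438.8, -211.1, 1.7]
orientation: [0.683, 0.73, -0.016, -0.001]
ft_force: [0.6, -0.2, -0.3]
opening: 0.992
```

```bash
python3 -c "
from h import *
st();need(440.5,-209.5,-2)"
```

```text
t 38.5 tcp [ 438.8 -211.1    1.7] xaxis [-0.066  0.998 -0.02 ] zaxis [-0.023 -0.021 -1.   ] F [ 0.6 -0.2 -0.3] open 87.4
need travel [0.05 0.06 0.12] jaw 3.7
```

>>> {"fn": "move_arm", "kwargs": {
  "targets": [
    {"travel": [0.05, 0.05, 0], "roll": 0, "gripper": 88},
    {"travel": [0, 0, 0], "roll": 0, "gripper": 70},
    {"travel": [0, 0, 0], "roll": 0, "gripper": 40},
    {"travel": [0, 0, 0], "roll": 0, "gripper": 40},
    {"travel": [0, 0, 0], "roll": 0, "gripper": 40},
    {"travel": [0, 0, 0], "roll": 0, "gripper": 40},
    {"travel": [0, 0, 0], "roll": 0, "gripper": 40}
  ],
  "newtons": 15
}}

```text
time_s: 39.38
tool_pos: [440.7, -209.4, 2.3]
orientation: [0.684, 0.73, -0.015, -0.001]
ft_force: [1.2, 0.7, 0.5]
opening: 0.678
```

```bash
python3 -c "
from h import *
st();need(668.5,-108.5,60)"
```

```text
t 39.375 tcp [ 440.7 -209.4    2.3] xaxis [-0.065  0.998 -0.02 ] zaxis [-0.022 -0.021 -1.   ] F [1.2 0.7 0.5] open 59.7
need travel [ 2.82  7.75 -2.16] jaw 3.7
```

>>> {"fn": "move_arm", "kwargs": {
  "targets": [
    {"travel": [0, 0, -0.4], "roll": 0, "gripper": 40},
    {"travel": [0, 0, -0.7], "roll": 0, "gripper": 40},
    {"travel": [0, 0, -0.7], "roll": 0, "gripper": 40},
    {"travel": [0.1, 0.3, -0.2], "roll": 0, "gripper": 40},
    {"travel": [0.25, 0.6, 0], "roll": 0, "gripper": 40},
    {"travel": [0.3, 0.8, 0], "roll": 0, "gripper": 40},
    {"travel": [0.3, 0.8, 0], "roll": 0, "gripper": 40},
    {"travel": [0.3, 0.8, 0], "roll": 0, "gripper": 40},
    {"travel": [0.3, 0.8, 0], "roll": 0, "gripper": 40},
    {"travel": [0.3, 0.8, 0], "roll": 0, "gripper": 40},
    {"travel": [0.2, 0.6, 0], "roll": 0, "gripper": 40},
    {"travel": [0, 0, 0], "roll": 0, "gripper": 40}
  ]
}}

```text
time_s: 40.88
tool_pos: [607.5, -130.9, 51.2]
orientation: [0.684, 0.73, -0.017, -0.005]
ft_force: [-0.4, -0.3, -2.0]
opening: 0.68
```

```bash
python3 -c "
from h import *
st();need(668.5,-108.5,50)"
```

```text
t 40.875 tcp [ 607.5 -130.9   51.2] xaxis [-0.065  0.998 -0.017] zaxis [-0.03  -0.019 -0.999] F [-0.4 -0.3 -2. ] open 59.9
need travel [ 0.61  2.08 -0.03] jaw 3.7
```

>>> {"fn": "move_arm", "kwargs": {
  "targets": [
    {"travel": [0.15, 0.5, 0], "roll": 0, "gripper": 40},
    {"travel": [0.2, 0.6, 0], "roll": 0, "gripper": 40},
    {"travel": [0.2, 0.6, 0], "roll": 0, "gripper": 40},
    {"travel": [0.1, 0.3, 0], "roll": 0, "gripper": 40},
    {"travel": [0, 0, 0], "roll": 0, "gripper": 40},
    {"travel": [0, 0, 0], "roll": 0, "gripper": 40}
  ]
}}

```text
time_s: 41.62
tool_pos: [660.3, -110.8, 44.8]
orientation: [0.684, 0.729, -0.023, -0.007]
ft_force: [0.1, -0.3, -1.4]
opening: 0.681
```

```bash
python3 -c "
from h import *
st();need(668.5,-108.5,20)"
```

```text
t 41.625 tcp [ 660.3 -110.8   44.8] xaxis [-0.064  0.998 -0.021] zaxis [-0.042 -0.023 -0.999] F [ 0.1 -0.3 -1.4] open 60.0
need travel [0.08 0.31 0.81] jaw 3.6
```

>>> {"fn": "move_arm", "kwargs": {
  "targets": [
    {"travel": [0.08, 0.35, 0.2], "roll": 0, "gripper": 40},
    {"travel": [0, 0, 0.3], "roll": 0, "gripper": 40},
    {"travel": [0, 0, 0.2], "roll": 0, "gripper": 40},
    {"travel": [0, 0, 0.1], "roll": 0, "gripper": 40},
    {"travel": [0, 0, 0], "roll": 0, "gripper": 40},
    {"travel": [0, 0, 0], "roll": 0, "gripper": 40}
  ]
}}

```text
time_s: 42.38
tool_pos: [668.7, -109.4, 18.0]
orientation: [0.684, 0.729, -0.024, -0.008]
ft_force: [1.1, 0.4, -0.8]
opening: 0.677
```

```bash
python3 -c "
from h import *
st();need(668.5,-108.5,0.5)"
```

```text
t 42.375 tcp [ 668.7 -109.4   18. ] xaxis [-0.064  0.998 -0.022] zaxis [-0.044 -0.024 -0.999] F [ 1.1  0.4 -0.8] open 59.6
need travel [0.04 0.02 0.58] jaw 3.6
```

>>> {"fn": "move_arm", "kwargs": {
  "targets": [
    {"travel": [0.03, 0.02, 0.15], "roll": 0, "gripper": 40},
    {"travel": [0, 0, 0.15], "roll": 0, "gripper": 40},
    {"travel": [0, 0, 0.1], "roll": 0, "gripper": 40},
    {"travel": [0, 0, 0.07], "roll": 0, "gripper": 40},
    {"travel": [0, 0, 0], "roll": 0, "gripper": 40},
    {"travel": [0, 0, 0], "roll": 0, "gripper": 40}
  ]
}}

```text
time_s: 43.12
tool_pos: [668.8, -108.8, 3.3]
orientation: [0.684, 0.729, -0.024, -0.007]
ft_force: [-0.2, 0.2, -0.9]
opening: 0.675
```

```bash
python3 -c "
from h import *
st();need(668.5,-108.5,0.5)"
```

```text
t 43.125 tcp [ 668.8 -108.8    3.3] xaxis [-0.064  0.998 -0.022] zaxis [-0.043 -0.024 -0.999] F [-0.2  0.2 -0.9] open 59.5
need travel [ 0.01 -0.01  0.09] jaw 3.6
```

>>> {"fn": "move_arm", "kwargs": {
  "targets": [
    {"travel": [0, 0, 0.06], "roll": 0, "gripper": 40},
    {"travel": [0, 0, 0.05], "roll": 0, "gripper": 40},
    {"travel": [0, 0, 0], "roll": 0, "gripper": 40},
    {"travel": [0, 0, 0], "roll": 0, "gripper": 40}
  ]
}}

```text
time_s: 43.62
tool_pos: [669.0, -108.9, 1.0]
orientation: [0.684, 0.729, -0.024, -0.007]
ft_force: [-0.8, 0.1, -1.3]
opening: 0.674
```

>>> {"fn": "move_arm", "kwargs": {
  "targets": [
    {"travel": [0, 0, 0.05], "roll": 0, "gripper": 40},
    {"travel": [0, 0, 0], "roll": 0, "gripper": 40},
    {"travel": [0, 0, 0], "roll": 0, "gripper": 40}
  ]
}}

```text
time_s: 44.0
tool_pos: [669.2, -109.0, 0.9]
orientation: [0.684, 0.729, -0.024, -0.007]
ft_force: [-1.2, -0.9, -0.8]
opening: 0.678
```

Blocked at about 0.9, so the glass is on the cork. Releasing and retreating.

>>> {"fn": "move_arm", "kwargs": {
  "targets": [
    {"travel": [0, 0, 0], "roll": 0, "gripper": 64},
    {"travel": [0, 0, 0], "roll": 0, "gripper": 76},
    {"travel": [0, 0, 0], "roll": 0, "gripper": 88},
    {"travel": [0, 0, 0], "roll": 0, "gripper": 88},
    {"travel": [0, 0, -0.3], "roll": 0, "gripper": 88},
    {"travel": [0, 0, -0.7], "roll": 0, "gripper": 88},
    {"travel": [0, 0, -0.9], "roll": 0, "gripper": 88},
    {"travel": [0, 0, -0.9], "roll": 0, "gripper": 88},
    {"travel": [0, 0, -0.9], "roll": 0, "gripper": 88},
    {"travel": [0, 0, -0.9], "roll": 0, "gripper": 88},
    {"travel": [0, 0, -0.9], "roll": 0, "gripper": 88},
    {"travel": [0, 0, 0], "roll": 0, "gripper": 88}
  ]
}}

```text
time_s: 45.5
tool_pos: [679.1, -102.9, 182.0]
orientation: [0.684, 0.729, -0.019, -0.003]
ft_force: [0.5, -0.3, 0.3]
opening: 0.998
```

```bash
python3 - <<'E'
from h import *
st();p,d,C=shot('wrist','wrist16');S=shot('scene','scene16');D=shot('side','side16');st()
for n,(q,dd,CC) in (('W',(p,d,C)),('S',S),('D',D)):
    X=cloud(CC,dd);m=(q.max(2)<60)&(np.hypot(X[...,0]-434,X[...,1]+5)<45)&(X[...,2]>28)&(X[...,2]<40)
    if m.sum()>20: print('tin',n,cv2.minAreaRect(X[m][:,:2].astype(np.float32))[0],np.median(X[m][:,2]))
    m=(np.hypot(X[...,0]-653,X[...,1]-120)<75)&(X[...,2]>44)&(X[...,2]<60)
    if m.sum()>100: print('brush',n,cv2.minAreaRect(X[m][:,:2].astype(np.float32)))
h=cv2.resize(S[0],None,fx=.71,fy=.71)
o=np.hstack([cv2.resize(p[60:270,180:390],(398,398)),cv2.resize(S[0][150:350,130:390],None,fx=1.5,fy=1.99)[:398]])
cv2.imwrite('pics/v16.png',cv2.cvtColor(o,cv2.COLOR_RGB2BGR))
E
```

```text
t 45.5 tcp [ 679.1 -102.9  182. ] xaxis [-0.064  0.998 -0.021] zaxis [-0.032 -0.023 -0.999] F [ 0.5 -0.3  0.3] open 87.9
t 45.65 tcp [ 676.6 -103.8  177.7] xaxis [-0.064  0.998 -0.022] zaxis [-0.039 -0.024 -0.999] F [-0.  -0.2 -1.1] open 87.9
tin W (454.68896484375, -9.129861831665039) 32.949006573140906
tin S (437.8009338378906, -7.081293106079102) 32.633111092843706
brush S ((655.7571411132812, 120.45674896240234), (42.04152297973633, 117.70362091064453), 83.57818603515625)
tin D (434.9256286621094, -10.285118103027344) 33.64450293183279
brush D ((651.31396484375, 118.37728118896484), (39.99552917480469, 117.50663757324219), 84.64830780029297)
```

View pics/v16.png

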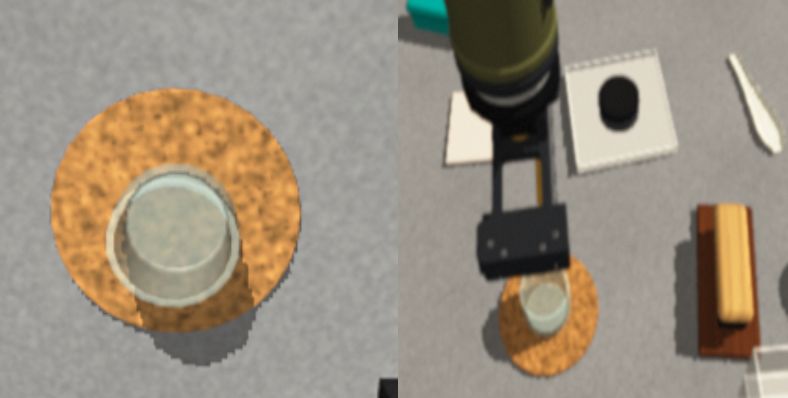

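```bash
python3 - <<'E'
from h import *
p,d,C=load('wrist16.npz','wrist'); k=210/398
px=lambda x,y:[(180+x*k,60+y*k)]
print('rim',plane(C,px(173,235),51),'floor',plane(C,px(177,221),10))
X=cloud(C,d);h=cv2.cvtColor(p,cv2.COLOR_RGB2HSV);m=blob(p,(8,100,60),(25,255,255),(180,60,390,265)).astype(np.uint8)
cn=max(cv2.findContours(m,0,2)[0],key=cv2.contourArea);print('cork',cv2.minEnclosingCircle(plane(C,cn[:,0],6)[:,:2].astype(np.float32)))
E
```

```text
rim [[ 669.88371869 -105.25787811   51.        ]] floor [[ 670.21801926 -109.78761655   10.        ]]
cork ((668.3822021484375, -108.76280975341797), 62.91154861450195)
```

Ramekin is at about (670,-108) and the cork at (668.4,-108.8), which is good. Handing in.

```bash
python3 -c "
from h import *
st();print(env.sign_off())"
```

```text
t 45.65 tcp [ 676.6 -103.8  177.7] xaxis [-0.064  0.998 -0.022] zaxis [-0.039 -0.024 -0.999] F [-0.  -0.2 -1.1] open 87.9
the job is handed in; nothing more can be done
None
```

I carried out the moves in the order asked and handed the job in at 45.7 s; the sign-off gives no verdict. The ramekin was parked on the tile, the tin went into the tier, the brush onto the board, and the ramekin onto the cork last.

| Thing | Distance from centre of its place | Other checks |
|---|---|---|
| Tin | about 2 mm just after release | top at 33 mm, so it is seated; final scene and side views within about 5 mm |
| Brush | about 3 mm | about 1° off the board's axis, top at 52 mm |
| Ramekin | about 2–4 mm | upright and let go |

- **First tin grasp missed:** the fingertips end about 27 mm above the reported TCP height. I measured this in the depth pictures and corrected for it. The first ramekin grasp, made before the correction, was therefore high on the glass but held.
- **Disagreements:** the tool tilted up to about 0.05 rad during longer moves, which the interface could not correct. The cameras disagreed by 2–5 mm in places. The last wrist reading put the tin about 22 mm off in x, which I took to be false because the scene and side views agreed with the earlier measurement.
- **Left alone:** I never reached for the shoe horn, jar or dauber. I did not re-measure where they stood at the end.

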